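Load the tube racks into the sample chamber through its sprung door

TASK

The full sharps pot stands in front of the sample chamber's door: slide it along the desk, never lifting it, onto the ring marked beside it and let go. Then push every tube rack upright on the desk through the sprung door, the rack itself holding the door open, until all are inside and the door has shut behind them. Only then slide the pot back onto the ring at the door, again without lifting, and push the start lever over to the chamber's side, leaving the other things on the desk alone.

Things in the scene. Friction and masses are not known exactly. Their poses are not given: they have to be found in the camera images.
- pot: Full sharps pot, closed: squat yellow tub 100 mm across with a white lid, 36 mm high, 0.5 kg. On the lid stands an upright bar grip, 16 mm thick (pot's x), 44 mm long (pot's y), from 36 to 72 mm above the desk. Origin: centre of the underside. Starts on the ring at the chamber door.
- rack1: One of three or four equal tube racks (absent: None): white block with six capped tubes, 42 mm wide (its x), 62 mm long (its y), 58 mm high with tubes, 0.22 kg. In its middle an upright aluminium grip plate, 10 mm thick (x), 36 mm long (y), up to 125 mm above the underside. A half turn makes no difference. Origin: centre of the underside.
- rack2: One of three or four equal tube racks (absent: None): white block with six capped tubes, 42 mm wide (its x), 62 mm long (its y), 58 mm high with tubes, 0.22 kg. In its middle an upright aluminium grip plate, 10 mm thick (x), 36 mm long (y), up to 125 mm above the underside. A half turn makes no difference. Origin: centre of the underside.
- rack3: One of three or four equal tube racks (absent: None): white block with six capped tubes, 42 mm wide (its x), 62 mm long (its y), 58 mm high with tubes, 0.22 kg. In its middle an upright aluminium grip plate, 10 mm thick (x), 36 mm long (y), up to 125 mm above the underside. A half turn makes no difference. Origin: centre of the underside.
- rack4: One of three or four equal tube racks (absent: None): white block with six capped tubes, 42 mm wide (its x), 62 mm long (its y), 58 mm high with tubes, 0.22 kg. In its middle an upright aluminium grip plate, 10 mm thick (x), 36 mm long (y), up to 125 mm above the underside. A half turn makes no difference. Origin: centre of the underside.
- chamber: Sample chamber fixed to the desk: a straight tunnel along its own +y, with no floor (racks slide on the desk). Origin: on the desk, middle of the door opening; +y points into the chamber, 330 mm deep; +x is the door's hinge side (a low unit there, to x = 98 mm, 66 mm high), -x the lever's side. Inside width 52 mm (x from -26 to +26), more at +x for the first 75 mm where the door folds away.
- door_mouth (a point): Same point as the chamber's origin: middle of the door opening, on the desk. From here two guide plates 60 mm high splay out 48 mm forward (towards the chamber's -y), outer ends about 90 mm apart.
- lane_end (a point): Foot of the end wall's inner face on the tunnel's middle line, on the desk. The clear roof, 68 mm (underside) to 74 mm (top) above the desk, has a slot 24 mm wide along the middle line (x = 0), open at the door end, so a rack's grip plate runs along it while the fingers stay above the roof. The end wall is 74 mm high too.
- door (a joint): Sprung steel door of the chamber, 57 mm wide, 6 to 62 mm above the desk, upright hinge at +x, swinging only inwards; 0 = shut, 1.6 = open (rad). A spring always shuts it (about 2 to 4 N on a rack pushed at it). It can shut again once the rack's rear end is 65 mm past the opening (rack's origin 96 mm or more inside); a next rack may push the earlier ones deeper.
- mark_door (a point): Centre of the black ring (124 mm across) marked on the desk right in front of the door, 115 mm before the opening.
- mark_side: Centre of the other black ring (124 mm across) marked on the desk, 110 to 150 mm to the chamber's -x side of the door ring and up to 95 mm further along the chamber's +y than it.
- lever (a joint): Start lever on a grey block (70 x 50 x 25 mm) 95 mm to the chamber's -x side of its middle line, 200 mm behind the opening. 0 = leaning away from the chamber (off), 1.0 = leaning towards the chamber (on), rad; stays where it is left, moved by about 1 N at the tip.
- lever_tip (a point): Centre of the lever's black ball (26 mm across), 80 mm above its pivot, which lies 22 mm above the desk; it swings along the chamber's x, from about -133 mm to -57 mm, about 92 mm high at both ends and 102 mm in the middle.
- stapler: Stapler, 130 x 34 x 48 mm, not to be disturbed.
- mouse: Computer mouse, 100 x 60 x 30 mm, not to be disturbed.
- phone: Telephone lying flat, 150 x 75 x 9 mm, not to be disturbed.
- scissors: Scissors lying flat, 150 mm, not to be disturbed.
- gel: White gel bottle, 130 mm high, 56 mm across, not to be disturbed.
- jar: Specimen jar, 65 mm high, 52 mm across, not to be disturbed.
- marker: Marker pen lying flat, 130 mm, not to be disturbed.
Things that resemble listed ones, but are neither listed nor needed, are in the scene too. What is shaped like the rack1 but yellow is not meant.

How it is judged (in metres and radians):
On the way, in this order (a step that is already met when the one before it is completed fails the run):
1. the pot stands on the side ring, released (horizontal distance between pot and mark_side below 0.015 m and angle between pot's own z axis and vertical below 0.1 rad and linear speed of pot below 0.02 m/s and contact force between pot and the fingers below 0.3 N), for 0.3 s.
2. every rack stands inside the chamber, released, with the door shut behind them and the lever still off (y of rack1 in the frame of chamber between 0.035 and 0.32 m and x of rack1 in the frame of chamber between -0.02 and 0.03 m and height (world z) of each of rack1, rack2, rack3, rack4 below 0.012 m and angle between each of rack1, rack2, rack3, rack4's own z axis and vertical below 0.15 rad and y of rack2 in the frame of chamber between 0.035 and 0.32 m and x of rack2 in the frame of chamber between -0.02 and 0.03 m and y of rack3 in the frame of chamber between 0.035 and 0.32 m and x of rack3 in the frame of chamber between -0.02 and 0.03 m and y of rack4 in the frame of chamber between 0.035 and 0.32 m and x of rack4 in the frame of chamber between -0.02 and 0.03 m and contact force between each of rack1, rack2, rack3, rack4 and the fingers below 0.3 N and value of joint door below 0.15 rad and value of joint lever below 0.4 rad), for 0.3 s.
3. the pot stands on the ring at the door again, released (horizontal distance between pot and mark_door below 0.015 m and angle between pot's own z axis and vertical below 0.1 rad and linear speed of pot below 0.02 m/s and contact force between pot and the fingers below 0.3 N), for 0.3 s.
At the end, for the whole second after the job is handed in: Every rack stands upright inside the chamber, its centre 35 to 320 mm behind the door opening; the door is shut (below 0.15 rad); the pot stands upright and still within 15 mm of the centre of the ring at the door; the lever is at more than 0.8 rad (all of step 3 and y of rack1 in the frame of chamber between 0.035 and 0.32 m and x of rack1 in the frame of chamber between -0.02 and 0.03 m and height (world z) of each of rack1, rack2, rack3, rack4 below 0.012 m and angle between each of rack1, rack2, rack3, rack4's own z axis and vertical below 0.15 rad and y of rack2 in the frame of chamber between 0.035 and 0.32 m and x of rack2 in the frame of chamber between -0.02 and 0.03 m and y of rack3 in the frame of chamber between 0.035 and 0.32 m and x of rack3 in the frame of chamber between -0.02 and 0.03 m and y of rack4 in the frame of chamber between 0.035 and 0.32 m and x of rack4 in the frame of chamber between -0.02 and 0.03 m and value of joint door below 0.15 rad and value of joint lever above 0.8 rad); the robot touches nothing.
It fails at once if the pot is lifted more than 12 mm or tipped (height (world z) of pot above 0.012 m or angle between pot's own z axis and vertical above 0.35 rad).
It fails at once if another thing on the desk is moved more than 50 mm (distance of any of stapler, mouse, phone, scissors, gel, jar, marker from where it was at the start of the episode above 0.05 m).
Of rack1, rack2, rack3, rack4 only 3 to 4 are there at a start; the rules pass over those that are not, and their reading is None.
At some moment in a run one of pot, rack1, rack2, rack3, rack4 may be knocked a few centimetres aside while the robot is not near it.
Once in a run the grip may slacken for a moment while it holds something.
It also fails if it takes over 210 s, if anything falls off the work surface, if the arm or the gripper's body presses on something with over 40 N, if the wrist force passes 120 N, or if a joint passes its speed limit or range.

ROBOT

A 6-joint arm with a two-finger parallel gripper is mounted at the origin on the work surface. World frame = base frame: x ahead of the robot, y to its left, z up, the work surface at z = 0. Lengths are in m, angles in degrees, forces in N, time in s.
With the tool pointing down it reaches from about 0.35 to 0.875 m from the base axis. Payload 4.2 kg.
Tool frame: the origin (TCP) lies on the mounting face of the last link; the fingertips stand tips_ahead ahead of it and the grasp point (between the pads) lies 164 mm ahead of it (tips_ahead is the distance from the TCP to the fingertips, in m); z points along the fingers, y is the direction in which the jaws open and shut (so a half turn about z gives the same grasp; the last joint's range is limited). The gripper opens to 87 mm and grips with 3 to 60 N. Pads are 19 mm wide; open, the fingers measure 117 mm over their backs; the gripper's body (75 mm by 190 mm) begins 51 mm behind the grasp point.
Start: joints at [-58.923, 22.042, 0.453, 0, -68.411, -14.817], TCP at [0.175, -0.6, 0.405] pointing down, gripper open.
Joint ranges: [-179.83, 179.83], [-69.29, 118.12], [-61.27, 80.66], [-181.25, 117.63], [-171.15, -9.14], [-177.46, 177.46]. Speed limits (degrees/s): [159.86, 159.86, 180, 180, 180, 180].

INTERFACE

Orientations are given as a 3x3 rotation matrix whose columns are the frame's x, y, z axes.
In Python, from bench import sense, grab_frame, camera_info, hand_in, tips_ahead gives the robot as it stands.
- The arm moves only by the tool carry_out, never from a script. Its argument "motion" is text: rows parted by semicolons, each of 6 numbers parted by spaces: the shift along the tool's x, y, z as a fraction of full scale, then the turn, a rotation vector about the tool's x, y, z as a fraction of full scale. In form: dx dy dz wx wy wz; .... A call has 1 to 10 rows; each row is the pose to reach, as a shift and turn from the pose measured when the call began, along the tool's axes at that moment, turning the shorter way round; what a row does not reach only later rows make up. Full scale, the value 1, is 30 cm for a shift and pi rad for a turn. A row lasts 1/12 s, in which the tool goes at most 41.7 mm and 7.16 degrees, less where a joint would pass 70% of its speed; a pose out of reach is approached as far as the arm can. A call with a number of a shift or a turn outside -1 to 1 is refused whole. A call with a gripper value outside its range is refused whole. "fingers" is the opening, from 0 (shut) to 1 (fully open), set as the call begins (left out, the last holds). The fingers move at their own pace and stop on an object; "grip_force" is the grip in N (left out, the last holds). Time passes only in rows, so rows that repeat a pose let the fingers close. It gives the time, the measured TCP pose, the force and the opening at its end, in the units of the state.
- sense(): the state, without advancing time (a new reading comes with each control period).
- grab_frame(name): name is "scene" or "top"; returns (picture, depth): 480x640x3 uint8, blue, green, red; 480x640 float32, m along the optical axis (not along the pixel's ray), 0 where there is no reading.
- camera_info(name): a dict with "fx", "fy", "cx", "cy" (pixels), "extrinsics" (4x4, takes a point from world to camera coordinates). Camera axes: x right, y down, z forward; pixel columns grow to the right and rows downward; lengths in m; the calibration is good to about 2 mm. A picture is of the moment at which its call begins. camera_info takes no time and is no camera call.
- hand_in(): hands the job in, once; it reports no verdict.
The state is a dict: "time": time; "qpos": joint angles; "qd": joint speeds; "effort": joint torques, N m; "position": TCP position; "ee_rot": TCP orientation; "wrist_force": force on the tool from outside, world axes, zero at the start; "wrist_torque": the same for the moment, N m; "opening": finger opening in m.
Only numpy, scipy, OpenCV 4.12 (cv2) and the standard library are available. Lean on these libraries where they do the work, as an engineer would, in place of code of your own. Each camera call takes 0.05 s, during which the arm holds its last target.

## Working session

There is one attempt and no reset: what is moved stays moved. The work goes in short steps, Python scripts to look and compute and a tool call to move; the robot and the scene stay as the last step left them, time stands still between calls to the robot, and variables do not carry over. Pictures are saved under pics/ and viewed, and the job is handed in when it is done.

Besides the shell and the picture viewer there is one more tool, called after "Call:" by a JSON object that holds its "fn" and its "kwargs". carry_out: Moves the arm, as the interface text tells. Its arguments: {"type":"object","properties":{"motion":{"type":"string"},"fingers":{"type":"number"},"grip_force":{"type":"number"}},"required":["motion"]}

```bash
ls; mkdir -p pics
python3 - <<'E'
from bench import *
import cv2, numpy as np
print(sense(), tips_ahead)
for n in ("scene","top"):
    p,d=grab_frame(n); cv2.imwrite(f"pics/{n}0.png",p); np.save(f"{n}0.npy",d); print(n,camera_info(n))
E
```

```text
pics
{'time': 0.0, 'qpos': array([-5.89217622e+01,  2.20897909e+01,  3.80710366e-01, -2.88625444e-02,
       -6.84108204e+01, -1.48181806e+01]), 'qd': array([-0.09753118,  0.04193402,  0.02433999,  0.00699209,  0.00332203,
       -0.00426439]), 'effort': array([ 6.37816502e-04, -3.90665388e+01,  1.87407821e+01,  4.21976253e+00,
        1.10115140e-02, -1.98822154e-04]), 'position': array([ 0.1749919 , -0.59978896,  0.40367609]), 'ee_rot': array([[-9.60052712e-01, -2.79818386e-01, -6.79055012e-04],
       [-2.79819198e-01,  9.60050561e-01,  2.03404847e-03],
       [ 8.27629855e-05,  2.14280638e-03, -9.99997701e-01]]), 'wrist_force': array([ 0.23200782, -0.13108667,  0.04623489]), 'wrist_torque': array([-0.01221431, -0.03367542, -0.01947941]), 'opening': 0.0868471419187967} 0.1822
scene {'fx': 603.5852986869237, 'fy': 603.5852986869237, 'cx': 324.6458256246624, 'cy': 239.11036830696236, 'extrinsics': array([[ 0.82351455,  0.56712779,  0.01377887, -0.41519712],
       [ 0.45155501, -0.64060434, -0.62106695, -0.19643198],
       [-0.34339752,  0.51767958, -0.78363639,  1.60520138],
       [ 0.        ,  0.        ,  0.        ,  1.        ]])}
top {'fx': 459.8673346355212, 'fy': 459.8673346355212, 'cx': 322.85426627264206, 'cy': 250.1210118385241, 'extrinsics': array([[ 4.33054638e-04, -9.99846470e-01,  1.75171029e-02,
        -5.76367602e-02],
       [-9.90629640e-01, -2.82132963e-03, -1.36546536e-01,
         5.44390191e-01],
       [ 1.36574993e-01, -1.72938292e-02, -9.90478770e-01,
         1.28139777e+00],
       [ 0.00000000e+00,  0.00000000e+00,  0.00000000e+00,
         1.00000000e+00]])}
```

View pics/scene0.png

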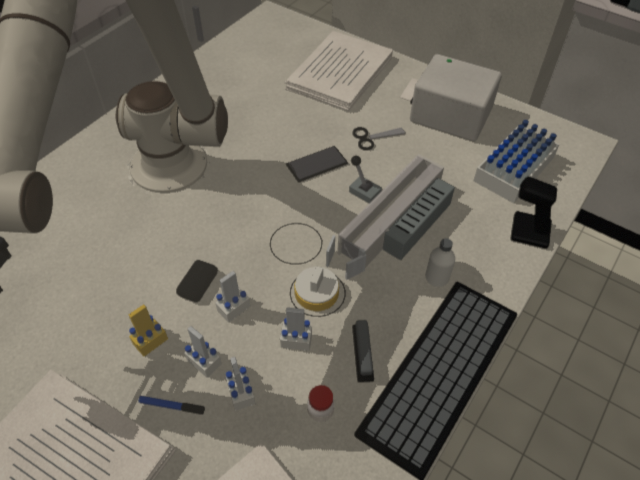

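View pics/top0.png

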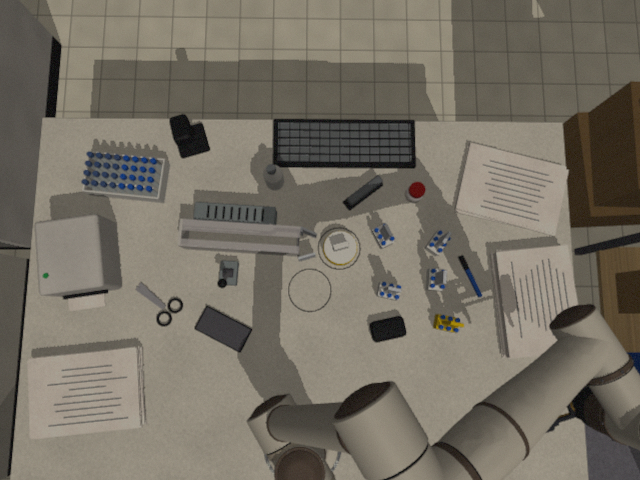

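```bash
cat > h.py <<'E'
from bench import *
import cv2, numpy as np
def cam(n):
    c=camera_info(n);E=np.array(c['extrinsics']);return c,E[:3,:3],E[:3,3]
def ray(n,uv,z):
    c,R,t=cam(n);uv=np.atleast_2d(np.asarray(uv,float))
    d=np.c_[(uv[:,0]-c['cx'])/c['fx'],(uv[:,1]-c['cy'])/c['fy'],np.ones(len(uv))]@R
    o=-R.T@t
    return o+d*((z-o[2])/d[:,2])[:,None]
def proj(n,P):
    c,R,t=cam(n);q=np.atleast_2d(P)@R.T+t
    return np.c_[q[:,0]/q[:,2]*c['fx']+c['cx'],q[:,1]/q[:,2]*c['fy']+c['cy']]
def cloud(n,d):
    c,R,t=cam(n);v,u=np.mgrid[:480,:640]
    q=np.stack([(u-c['cx'])/c['fx']*d,(v-c['cy'])/c['fy']*d,d],-1)
    return (q-t)@R
E
python3 - <<'E'
from h import *
p=cv2.imread('pics/top0.png');q=cv2.resize(p[180:380,170:510],None,fx=2.35,fy=2.35,interpolation=3);cv2.imwrite('pics/topz.png',q)
p=cv2.imread('pics/scene0.png');q=cv2.resize(p[220:430,110:390],None,fx=2.8,fy=2.8,interpolation=3);cv2.imwrite('pics/scz.png',q)
d=np.load('top0.npy');P=cloud('top',d)
for uv in [(340,243),(383,235),(438,240),(437,278),(389,290),(310,290),(250,255),(222,283)]:
    print(uv,P[uv[1],uv[0]].round(3))
E
```

```text
(340, 243) [ 0.56  -0.104  0.073]
(383, 235) [ 0.583 -0.225  0.072]
(438, 240) [ 0.572 -0.385  0.054]
(437, 278) [ 0.462 -0.373  0.074]
(389, 290) [ 0.426 -0.231  0.122]
(310, 290) [ 0.432 -0.02  -0.   ]
(250, 255) [ 0.535  0.157 -0.   ]
(222, 283) [ 0.364 -0.034  1.345]
```

View pics/topz.png

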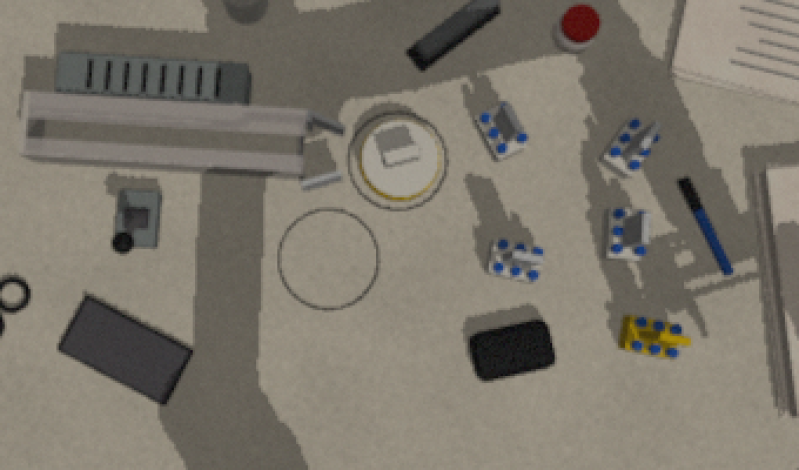

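View pics/scz.png

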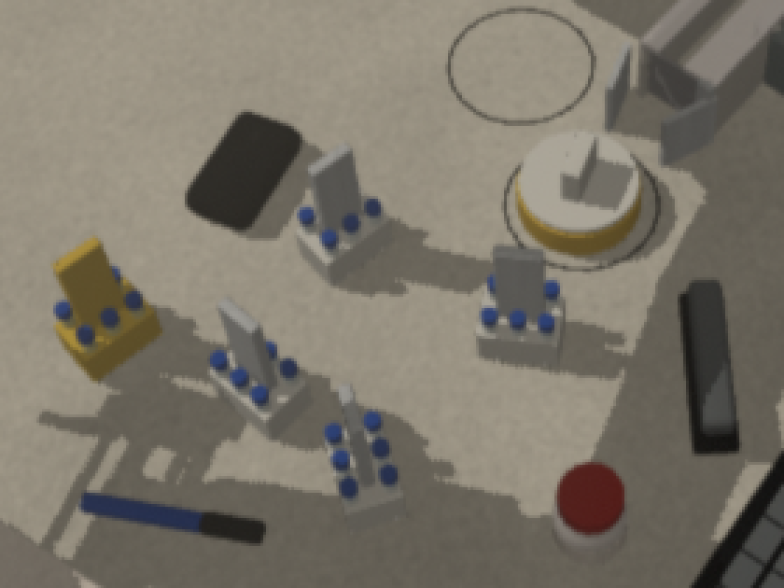

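```bash
cat >> h.py <<'E'
def merged(ds, ps):
    X=[];C=[]
    for n in ds:
        P=cloud(n,ds[n]);m=(ds[n]>0)&(P[...,2]<.2)&(P[...,2]>-.02)
        X.append(P[m]);C.append(ps[n][m])
    return np.vstack(X),np.vstack(C)
def shoot(tag):
    ds={};ps={}
    for n in ("scene","top"):
        ps[n],ds[n]=grab_frame(n);cv2.imwrite(f"pics/{n}{tag}.png",ps[n]);np.save(f"{n}{tag}.npy",ds[n])
    return ds,ps
def load(tag):
    return {n:np.load(f"{n}{tag}.npy") for n in ("scene","top")},{n:cv2.imread(f"pics/{n}{tag}.png") for n in ("scene","top")}
def racks(X,near):
    for c in near:
        m=np.hypot(X[:,0]-c[0],X[:,1]-c[1])<.055
        Y=X[m]
        pl=Y[(Y[:,2]>.075)&(Y[:,2]<.135)]
        bl=Y[(Y[:,2]>.008)&(Y[:,2]<.065)]
        for nm,S in (("plate",pl),("block",bl)):
            if len(S)<5: print(c,nm,len(S));continue
            r=cv2.minAreaRect((S[:,:2]*1000).astype(np.float32))
            print(c,nm,len(S),np.round(r[0],1),np.round(r[1],1),round(r[2],1),"zmax",S[:,2].max().round(3))
E
python3 - <<'E'
from h import *
ds,ps=load('0');X,C=merged(ds,ps)
racks(X,[(.583,-.225),(.562,-.385),(.462,-.373),(.426,-.235)])
# pot grip
m=np.hypot(X[:,0]-.56,X[:,1]+.104)<.07
for lo,hi in((.05,.07),(.066,.085),(.025,.042)):
    Y=X[m&(X[:,2]>lo)&(X[:,2]<hi)];r=cv2.minAreaRect((Y[:,:2]*1000).astype(np.float32));print('pot',lo,len(Y),np.round(r[0],1),np.round(r[1],1),r[2])
# caps
for n in ps:
    p=ps[n];b=p.astype(int);m=((b[...,0]>b[...,2]+35)&(b[...,0]>70)).astype(np.uint8)
    k,_,st,ce=cv2.connectedComponentsWithStats(m)
    for i in range(1,k):
        if st[i,4]>=5:
            P=ray(n,ce[i],.056)[0]
            if P[1]<-.15: print(n,st[i,4],ce[i].round(1),P[:2].round(3))
# rings, chamber
P=cloud('top',ds['top'])
Y=X[(X[:,2]>.062)&(X[:,2]<.08)&(X[:,1]>-.06)&(X[:,0]>.5)&(X[:,0]<.66)&(X[:,1]<.35)]
print('cham',cv2.minAreaRect((Y[:,:2]*1000).astype(np.float32)),Y.min(0),Y.max(0))
E
```

```text
(0.583, -0.225) plate 403 [ 589.2 -231. ] [36.5 15.1] 27.6 zmax 0.13
(0.583, -0.225) block 963 [ 587.8 -229.3] [66.2 85.1] 31.4 zmax 0.065
(0.562, -0.385) plate 263 [ 569.4 -389.4] [10.9 40.1] 54.6 zmax 0.131
(0.562, -0.385) block 996 [ 572.3 -379.7] [61.9 72.2] 54.3 zmax 0.065
(0.462, -0.373) plate 352 [ 463.2 -379.2] [13.8 39.2] 84.7 zmax 0.129
(0.462, -0.373) block 987 [ 462.4 -386.5] [58.7 64.8] 84.4 zmax 0.065
(0.426, -0.235) plate 377 [ 429.7 -245.4] [38.6 13.4] 77.2 zmax 0.13
(0.426, -0.235) block 939 [ 419.4 -237.4] [77.9 68.6] 81.0 zmax 0.064
pot 0.05 101 [ 554.5 -106. ] [17.4 46.9] 17.223827362060547
pot 0.066 227 [ 553.9 -105.9] [16.8 46.4] 16.524253845214844
pot 0.025 1955 [ 554.8 -106.8] [99.2 99.1] 0.3675077259540558
scene 20 [219.  296.1] [ 0.41  -0.261]
scene 22 [226.9 304.1] [ 0.437 -0.267]
scene 8 [285.  320.2] [ 0.561 -0.228]
scene 19 [306.6 322.7] [ 0.601 -0.207]
scene 19 [131.8 329.8] [ 0.318 -0.425]
scene 23 [284.2 332. ] [ 0.576 -0.251]
scene 25 [294.4 333. ] [ 0.594 -0.241]
scene 26 [304.3 334.3] [ 0.613 -0.232]
scene 8 [206.1 343.2] [ 0.463 -0.362]
scene 25 [
[... 854 characters left out ...]
 -0.365]
top 12 [383.5 283.5] [ 0.448 -0.227]
top 6 [391.  284.5] [ 0.445 -0.248]
top 9 [398.4 286.3] [ 0.44  -0.269]
top 13 [432.5 285.2] [ 0.443 -0.365]
top 14 [442.2 286.4] [ 0.44  -0.392]
top 13 [381.6 293.4] [ 0.42  -0.221]
top 12 [389.3 294.8] [ 0.416 -0.243]
top 13 [396.6 296.6] [ 0.411 -0.263]
top 12 [442.7 316.8] [ 0.356 -0.39 ]
top 9 [450. 318.] [ 0.352 -0.411]
top 13 [457.5 319.8] [ 0.347 -0.432]
top 12 [440.8 326.7] [ 0.328 -0.384]
top 12 [448.5 328. ] [ 0.325 -0.406]
top 13 [455.8 329.8] [ 0.32  -0.426]
cham ((599.0120849609375, 158.63023376464844), (383.4482116699219, 135.95791625976562), 84.0377426147461) [ 0.51548582 -0.03305111  0.06200566] [0.65999413 0.34994261 0.07999277]
```

Run:
```python
from h import *
ds,ps=load('0')
P=cloud('top',ds['top'])
X=P[(P[...,2]>.068)&(P[...,2]<.082)]
Y=X[(X[:,1]>-.04)&(X[:,0]>.5)&(X[:,0]<.66)&(X[:,1]<.35)]
ys=[];A=[]
for y in np.arange(-.03,.34,.02):
    s=np.sort(Y[abs(Y[:,1]-y)<.006][:,0])
    if len(s)<4: print(y,len(s));continue
    g=np.argmax(np.diff(s))
    print(round(y,3),len(s),s[0].round(4),s[g].round(4),s[g+1].round(4),s[-1].round(4))
v=cv2.fitLine
print('ext y',np.sort(Y[:,1])[:5],np.sort(Y[:,1])[-5:])
# ring pixels side
g=cv2.cvtColor(ps['top'],cv2.COLOR_BGR2GRAY).astype(int)
for n,c0 in (('top',(.432,-.02)),('top',(.555,-.106)),('scene',(.432,-.02)),('scene',(.555,-.106))):
    g=cv2.cvtColor(ps[n],cv2.COLOR_BGR2GRAY).astype(float)
    bh=cv2.morphologyEx(g,cv2.MORPH_BLACKHAT,np.ones((7,7)))
    vv,uu=np.nonzero(bh>18)
    W=ray(n,np.c_[uu,vv],0)[:,:2]
    c=np.array(c0)
    for it in range(6):
        r=np.hypot(*(W-c).T);m=abs(r-.062)<(.012 if it<3 else .005)
        Q=W[m];a=np.c_[2*Q,np.ones(len(Q))];s=np.linalg.lstsq(a,(Q**2).sum(1),rcond=None)[0]
        c=s[:2]
    print(n,c.round(4),'r',np.sqrt(s[2]+c@c).round(4),m.sum())
```

```text
-0.03 0
-0.009999999999999998 0
0.01 43 0.5311 0.5482 0.5763 0.605
0.03 93 0.5314 0.5509 0.5752 0.6082
0.05 85 0.5333 0.5511 0.5763 0.608
0.07 84 0.534 0.554 0.5784 0.6105
0.09 90 0.5365 0.5534 0.5793 0.66
0.11 100 0.5368 0.5561 0.5815 0.6544
0.13 99 0.5391 0.5564 0.5819 0.6598
0.15 98 0.5391 0.5597 0.5841 0.6542
0.17 91 0.5417 0.5595 0.5839 0.6594
0.19 91 0.5417 0.5617 0.5863 0.6566
0.21 100 0.5427 0.562 0.5868 0.6597
0.23 84 0.5446 0.564 0.5892 0.6577
0.25 97 0.5448 0.5647 0.5888 0.6593
0.27 94 0.547 0.5676 0.5916 0.6594
0.29 94 0.5498 0.5677 0.5918 0.6592
0.31 85 0.5498 0.6237 0.6505 0.653
0.33 82 0.55 0.57 0.595 0.6264
ext y [0.00256583 0.00509275 0.00512749 0.00519479 0.00527651] [0.34792713 0.34858975 0.34892264 0.34909046 0.34955092]
top [ 0.4332 -0.0182] r 0.0616 267
top [ 0.5569 -0.1043] r 0.0618 304
scene [ 0.4308 -0.0165] r 0.0618 312
scene [ 0.5545 -0.1027] r 0.0617 218
```

Run:
```python
from h import *
p=cv2.imread('pics/top0.png');q=cv2.resize(p[195:300,170:370],None,fx=4,fy=4,interpolation=3);cv2.imwrite('pics/topc.png',q)
```

```text
(no output)
```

View pics/topc.png

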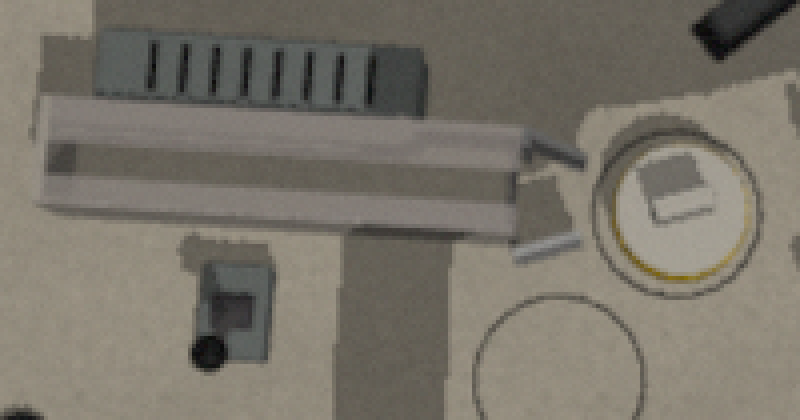

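```bash
cat >> h.py <<'E'
from scipy.spatial.transform import Rotation as Ro
def Rt(yaw):
    a=np.radians(yaw);y=np.array([np.cos(a),np.sin(a),0]);z=np.array([0,0,-1.]);return np.c_[np.cross(y,z),y,z]
def go(p,yaw,n=1,start=0,s=None):
    "p = TCP target"
    s=s or sense();R=s['ee_rot'];P=s['position']
    d=R.T@(np.array(p)-P)/.3;w=Ro.from_matrix(R.T@Rt(yaw)).as_rotvec()/np.pi
    for k in range(1,n+1):
        f=k/n;print(' '.join(f'{v:.4g}' for v in np.r_[d*f,w*f].round(4)),end='; ' if k<n else '\n')
    print('dist',np.linalg.norm(d)*300,'mm rows',np.linalg.norm(d)*300/41.7,'deg rows',np.linalg.norm(w)*180/7.16)
def st():
    s=sense();R=s['ee_rot'];print('t',round(s['time'],2),'p',s['position'].round(4),'yaw',np.degrees(np.arctan2(R[1,1],R[0,1])).round(2),'F',s['wrist_force'].round(2),'open',round(s['opening'],4),'q',s['qpos'].round(0))
E
python3 -c "
from h import *
go((.364,-.353,.36),152)"
```

```text
-0.8351 0.6132 0.1471 0.0006 0.0002 -0.2542
dist 313.94849543976864 mm rows 7.528740897836178 deg rows 6.389386776885006
```

Call:
{"fn": "carry_out", "kwargs": {"motion": "-0.835 0.613 0.147 0 0 -0.254; -0.835 0.613 0.147 0 0 -0.254; -0.835 0.613 0.147 0 0 -0.254; -0.835 0.613 0.147 0 0 -0.254; -0.835 0.613 0.147 0 0 -0.254; -0.835 0.613 0.147 0 0 -0.254; -0.835 0.613 0.147 0 0 -0.254; -0.835 0.613 0.147 0 0 -0.254; -0.835 0.613 0.147 0 0 -0.254", "fingers": 0.7}}

```text
time: 0.85
position: [0.3657, -0.3501, 0.3591]
ee_rot: [[-0.465, -0.885, -0.002], [-0.885, 0.465, 0.003], [-0.002, 0.003, -1.0]]
wrist_force: [0.4, -0.2, 0.4]
opening: 0.061
```

```bash
python3 -c "
from h import *
st();go((.554,-.106,.27),197)"
```

```text
t 0.85 p [ 0.3657 -0.3501  0.3591] yaw 152.26 F [ 0.37 -0.19  0.45] open 0.061 q [-25.  13. -20.  -0. -58.  -2.]
-1.012 -0.1777 0.2986 0.0007 0.001 -0.2486
dist 320.8641802041605 mm rows 7.694584657174112 deg rows 6.248678408049162
```

Call:
{"fn": "carry_out", "kwargs": {"motion": "-1 -0.175 0.25 0 0 -0.249; -1 -0.175 0.25 0 0 -0.249; -1 -0.175 0.25 0 0 -0.249; -1 -0.175 0.25 0 0 -0.249; -1 -0.175 0.25 0 0 -0.249; -1 -0.175 0.25 0 0 -0.249; -1 -0.175 0.25 0 0 -0.249; -1 -0.175 0.25 0 0 -0.249; -1 -0.175 0.25 0 0 -0.249"}}

```text
time: 1.6
position: [0.5541, -0.1057, 0.2827]
ee_rot: [[0.298, -0.955, -0.003], [-0.955, -0.298, 0.003], [-0.004, 0.002, -1.0]]
wrist_force: [0.6, -0.4, 0.5]
opening: 0.0609
```

```bash
python3 -c "
from h import *
st();go((.5545,-.1060,.224),197)
p,d=grab_frame('scene');cv2.imwrite('pics/s1.png',cv2.resize(p[200:400,200:440],None,fx=3,fy=3))"
```

```text
t 1.6 p [ 0.5541 -0.1057  0.2827] yaw -162.67 F [ 0.56 -0.35  0.51] open 0.0609 q [  6.  23. -17.  -0. -50.  12.]
0.0021 -0.0015 0.1956 0.0006 0.0013 0.0019
dist 58.69441894425058 mm rows 1.4075400226438988 deg rows 0.058615062949686214
```

View pics/s1.png

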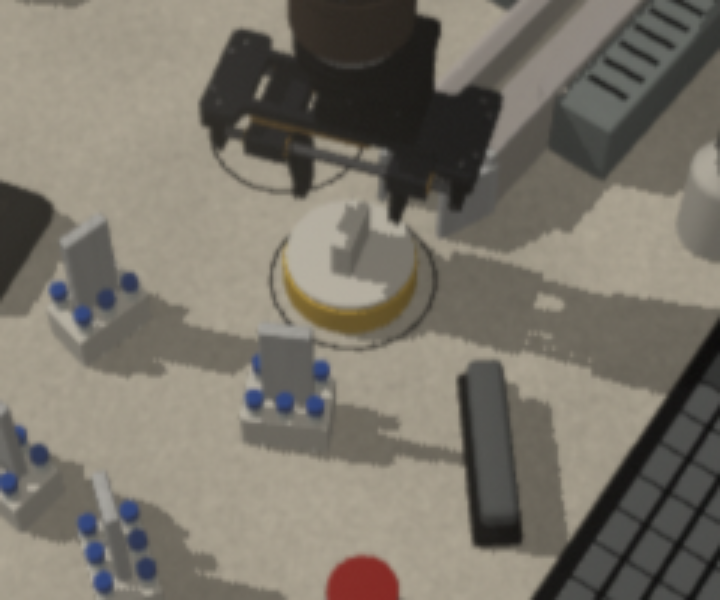

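Call:
{"fn": "carry_out", "kwargs": {"motion": "0.002 -0.001 0.1 0 0 0; 0.002 -0.001 0.195 0 0 0; 0.002 -0.001 0.195 0 0 0"}}

```text
time: 1.9
position: [0.5509, -0.1085, 0.2204]
ee_rot: [[0.294, -0.956, -0.012], [-0.956, -0.294, 0.003], [-0.007, 0.011, -1.0]]
wrist_force: [0.2, 0.0, -0.2]
opening: 0.0605
```

Call:
{"fn": "carry_out", "kwargs": {"motion": "0 0 0 0 0 0; 0 0 0 0 0 0; 0 0 0 0 0 0; 0 0 0 0 0 0; 0 0 0 0 0 0; 0 0 0 0 0 0", "fingers": 0, "grip_force": 30}}

```text
time: 2.4
position: [0.551, -0.1086, 0.2214]
ee_rot: [[0.294, -0.956, -0.011], [-0.956, -0.294, 0.004], [-0.007, 0.009, -1.0]]
wrist_force: [0.4, 0.0, -0.2]
opening: 0.0287
```

```bash
python3 -c "
from h import *
st();go((.440,-.1060,.224),197,8)"
```

```text
t 2.4 p [ 0.551  -0.1086  0.2214] yaw -162.9 F [ 0.44  0.01 -0.19] open 0.0287 q [  5.  27. -21.  -0. -42.  12.]
-0.0146 0.0439 -0.0006 0.0004 0.0003 0.0001; -0.0293 0.0878 -0.0012 0.0007 0.0005 0.0001; -0.0439 0.1316 -0.0017 0.0011 0.0008 0.0002; -0.0586 0.1755 -0.0023 0.0015 0.001 0.0003; -0.0732 0.2194 -0.0029 0.0018 0.0013 0.0003; -0.0879 0.2633 -0.0035 0.0022 0.0016 0.0004; -0.1025 0.3072 -0.004 0.0026 0.0018 0.0005; -0.1172 0.351 -0.0046 0.003 0.0021 0.0005
dist 111.02949862771915 mm rows 2.6625779047414664 deg rows 0.09181455054682582
```

Call:
{"fn": "carry_out", "kwargs": {"motion": "0 0 0 0 0 0; 0 0 0 0 0 0; 0 0 0 0 0 0; 0 0 0 0 0 0"}}

```text
time: 2.73
position: [0.5518, -0.1084, 0.2221]
ee_rot: [[0.294, -0.956, -0.008], [-0.956, -0.294, 0.004], [-0.006, 0.006, -1.0]]
wrist_force: [1.9, 0.6, 2.2]
opening: 0.0158
```

```bash
python3 -c "
from h import *
st();go((.432,-.1060,.2235),197,10)"
```

```text
t 2.73 p [ 0.5518 -0.1084  0.2221] yaw -162.88 F [1.94 0.57 2.2 ] open 0.0158 q [  5.  27. -21.  -0. -42.  12.]
-0.0125 0.0379 -0.0002 0.0002 0.0002 0.0001; -0.025 0.0759 -0.0003 0.0004 0.0004 0.0001; -0.0376 0.1138 -0.0005 0.0006 0.0005 0.0002; -0.0501 0.1517 -0.0006 0.0008 0.0007 0.0003; -0.0626 0.1896 -0.0008 0.001 0.0009 0.0003; -0.0751 0.2276 -0.0009 0.0012 0.0011 0.0004; -0.0877 0.2655 -0.0011 0.0014 0.0013 0.0005; -0.1002 0.3034 -0.0013 0.0016 0.0015 0.0005; -0.1127 0.3413 -0.0014 0.0018 0.0016 0.0006; -0.1252 0.3793 -0.0016 0.002 0.0018 0.0007
dist 119.82463953676069 mm rows 2.8734925548383856 deg rows 0.0695065818598182
```

Call:
{"fn": "carry_out", "kwargs": {"motion": "-0.012 0.038 0 0 0 0; -0.025 0.076 0 0 0 0; -0.038 0.114 0 0 0 0; -0.05 0.152 0 0 0 0; -0.063 0.19 0 0 0 0; -0.075 0.228 0 0 0 0; -0.088 0.265 0 0 0 0; -0.1 0.303 0 0 0 0; -0.113 0.341 0 0 0 0; -0.125 0.379 0 0 0 0"}}

```text
time: 3.57
position: [0.4307, -0.1061, 0.2223]
ee_rot: [[0.294, -0.956, -0.01], [-0.956, -0.294, 0.004], [-0.007, 0.009, -1.0]]
wrist_force: [0.8, -0.2, -4.3]
opening: 0.0157
```

```bash
python3 -c "
from h import *
st();go((.430,-.0194,.2225),197,8)"
```

```text
t 3.57 p [ 0.4307 -0.1061  0.2223] yaw -162.91 F [ 0.78 -0.19 -4.29] open 0.0157 q [  7.  19. -37.  -0. -35.  10.]
-0.0346 -0.0103 0.0001 0.0004 0.0003 0.0001; -0.0693 -0.0207 0.0001 0.0007 0.0005 0.0001; -0.1039 -0.031 0.0002 0.0011 0.0008 0.0002; -0.1385 -0.0414 0.0002 0.0014 0.001 0.0003; -0.1731 -0.0517 0.0003 0.0018 0.0013 0.0003; -0.2078 -0.0621 0.0004 0.0021 0.0016 0.0004; -0.2424 -0.0724 0.0004 0.0025 0.0018 0.0004; -0.277 -0.0828 0.0005 0.0028 0.0021 0.0005
dist 86.73037323605351 mm rows 2.0798650656127937 deg rows 0.08951961631576597
```

Call:
{"fn": "carry_out", "kwargs": {"motion": "-0.035 -0.01 0.002 0 0 0; -0.069 -0.021 0.004 0 0 0; -0.104 -0.031 0.004 0 0 0; -0.139 -0.041 0.004 0 0 0; -0.173 -0.052 0.004 0 0 0; -0.208 -0.062 0.004 0 0 0; -0.242 -0.072 0.004 0 0 0; -0.277 -0.083 0.004 0 0 0; -0.277 -0.083 0.004 0 0 0"}}

```text
time: 4.32
position: [0.4297, -0.0188, 0.2221]
ee_rot: [[0.295, -0.955, -0.011], [-0.955, -0.295, 0.003], [-0.006, 0.01, -1.0]]
wrist_force: [-3.1, 2.9, 8.9]
opening: 0.0158
```

```bash
python3 -c "
from h import *
st();ds,ps=shoot('2');X,C=merged(ds,ps)
"
```

```text
t 4.32 p [ 0.4297 -0.0188  0.2221] yaw -162.84 F [-3.1   2.86  8.86] open 0.0158 q [ 19.  18. -39.  -1. -34.  -1.]
```

View pics/scene2.png

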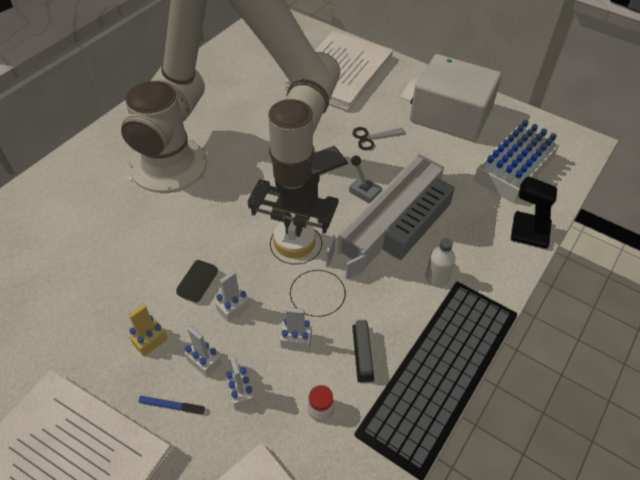

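View pics/top2.png

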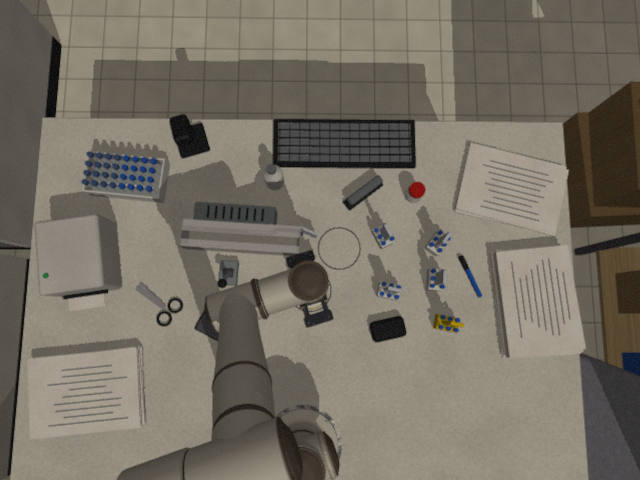

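```bash
cat >> h.py <<'E'
def ring(n,p,c0,r0=.062):
    g=cv2.cvtColor(p,cv2.COLOR_BGR2GRAY).astype(np.float32)
    bh=cv2.morphologyEx(g,cv2.MORPH_BLACKHAT,np.ones((7,7)))
    vv,uu=np.nonzero(bh>18);W=ray(n,np.c_[uu,vv],0)[:,:2];c=np.array(c0)
    for it in range(6):
        r=np.hypot(*(W-c).T);m=abs(r-r0)<(.012 if it<3 else .004)
        Q=W[m];a=np.c_[2*Q,np.ones(len(Q))];s=np.linalg.lstsq(a,(Q**2).sum(1),rcond=None)[0];c=s[:2]
    print('ring',n,c.round(4),m.sum());return c
def pot(n,p,d,c0):
    "lid+side points"
    P=cloud(n,d);hsv=cv2.cvtColor(p,cv2.COLOR_BGR2HSV)
    m=(P[...,2]>.02)&(P[...,2]<.042)&(np.hypot(P[...,0]-c0[0],P[...,1]-c0[1])<.07)
    Y=P[m][:,:2];c=cv2.minEnclosingCircle((Y*1000).astype(np.float32));r=cv2.minAreaRect((Y*1000).astype(np.float32))
    print('pot',n,np.round(c[0],1),round(c[1],1),'rect',np.round(r[0],1),np.round(r[1],1),len(Y))
E
python3 -c "
from h import *
d0,p0=load('0');d2,p2=load('2')
for n in p0:
  pot(n,p0[n],d0[n],(.555,-.105)); ring(n,p0[n],(.555,-.104)); ring(n,p0[n],(.432,-.017))
  pot(n,p2[n],d2[n],(.432,-.018)); ring(n,p2[n],(.555,-.104)); ring(n,p2[n],(.432,-.017))
"
```

```text
pot scene [ 555.4 -107.1] 51.1 rect [ 554.5 -107.4] [97.7 99.3] 1219
ring scene [ 0.5545 -0.1026] 214
ring scene [ 0.4308 -0.0165] 312
pot scene [429.3 -21.1] 50.2 rect [432.8 -28.7] [98.9 83.8] 858
ring scene [ 0.5545 -0.1025] 345
ring scene [ 0.4301 -0.0151] 193
pot top [ 553.6 -104.8] 50.0 rect [ 553.6 -105.2] [96. 97.] 810
ring top [ 0.5569 -0.1043] 283
ring top [ 0.4332 -0.0182] 267
pot top [403.9 -39. ] 34.4 rect [397.4 -43.9] [18.4 68.8] 55
ring top [ 0.5567 -0.1044] 266
ring top [ 0.4225 -0.0233] 54
```

Call:
{"fn": "carry_out", "kwargs": {"motion": "0 0 0 0 0 0; 0 0 0 0 0 0; 0 0 0 0 0 0; 0 0 0 0 0 0; 0 0 0 0 0 0; 0 0 0 0 0 0", "fingers": 0.7}}

```text
time: 4.92
position: [0.4296, -0.0192, 0.2219]
ee_rot: [[0.294, -0.956, -0.012], [-0.956, -0.294, 0.003], [-0.007, 0.01, -1.0]]
wrist_force: [0.7, 0.4, -0.5]
opening: 0.048
```

Call:
{"fn": "carry_out", "kwargs": {"motion": "0 0 -0.07 0 0 0; 0 0 -0.14 0 0 0; 0 0 -0.2 0 0 0; 0 0 -0.25 0 0 0; 0 0 -0.25 0 0 0"}}

```text
time: 5.33
position: [0.4314, -0.0193, 0.2997]
ee_rot: [[0.295, -0.955, -0.005], [-0.955, -0.295, 0.005], [-0.006, 0.004, -1.0]]
wrist_force: [-0.5, 0.4, -0.5]
opening: 0.0611
```

```bash
python3 -c "
from h import *
st();go((.585,-.230,.30),117)
d2,p2=shoot('3')
for n in p2: pot(n,p2[n],d2[n],(.432,-.018))
"
```

```text
t 5.33 p [ 0.4314 -0.0193  0.2997] yaw -162.83 F [-0.5   0.43 -0.49] open 0.0611 q [ 19.  10. -34.  -1. -46.  -2.]
0.8222 -0.2818 -0.0072 0.0024 0.0008 0.4454
dist 260.7653529720701 mm rows 6.2533657787067165 deg rows 11.196473661656317
pot scene [429.  -20.1] 51.1 rect [429.3 -20.3] [97.3 98. ] 1015
pot top [406.7 -26.3] 42.7 rect [404.6 -27.2] [ 4.6 85.5] 6
```

Call:
{"fn": "carry_out", "kwargs": {"motion": "0.1 -0.04 -0.09 0 0 0.05; 0.8 -0.28 -0.1 0 0 0.4; 0.82 -0.28 -0.1 0 0 0.44; 0.82 -0.28 -0.1 0 0 0.44; 0.82 -0.28 -0.1 0 0 0.44; 0.82 -0.28 -0.1 0 0 0.44; 0.82 -0.28 -0.1 0 0 0.44; 0.82 -0.28 -0.1 0 0 0.44; 0.82 -0.28 -0.1 0 0 0.44; 0.82 -0.28 -0.1 0 0 0.44"}}

```text
time: 6.27
position: [0.5831, -0.2307, 0.3217]
ee_rot: [[-0.818, -0.574, -0.016], [-0.574, 0.819, 0.005], [0.01, 0.013, -1.0]]
wrist_force: [-0.0, 0.1, -0.6]
opening: 0.0606
```

```bash
python3 -c "
from h import *
st();go((.589,-.2303,.33),117)
d2,p2=shoot('4');X,C=merged(d2,p2)
racks(X,[(.583,-.225),(.562,-.385),(.462,-.373),(.426,-.235)])
"
```

```text
t 6.27 p [ 0.5831 -0.2307  0.3217] yaw 125.06 F [-0.03  0.06 -0.58] open 0.0606 q [ -7.  26.  -5.  -0. -59. -48.]
-0.0166 -0.0097 -0.0281 0.0039 -0.0034 0.0448
dist 10.21890222736017 mm rows 0.24505760737074747 deg rows 1.1334111885276055
(0.583, -0.225) plate 81 [ 588.8 -230.3] [34. 13.] 27.1 zmax 0.133
(0.583, -0.225) block 671 [ 594.2 -240.6] [62.5 61.7] 28.1 zmax 0.065
(0.562, -0.385) plate 265 [ 569.1 -389.2] [10.7 39.3] 54.3 zmax 0.131
(0.562, -0.385) block 995 [ 566.9 -381.9] [61.9 80.3] 63.2 zmax 0.064
(0.462, -0.373) plate 356 [ 462.9 -379.5] [13.2 38.7] 83.1 zmax 0.131
(0.462, -0.373) block 988 [ 459.3 -379.1] [44.8 72.1] 84.7 zmax 0.065
(0.426, -0.235) plate 375 [ 430.3 -245.4] [38.2 14.6] 78.1 zmax 0.131
(0.426, -0.235) block 946 [ 429.8 -245.3] [64.3 45.7] 77.1 zmax 0.065
```

Call:
{"fn": "carry_out", "kwargs": {"motion": "-0.017 -0.01 -0.02 0.004 -0.003 0.045; -0.017 -0.01 -0.02 0.004 -0.003 0.045; -0.017 -0.01 0.06 0.004 -0.003 0.045; -0.017 -0.01 0.12 0.004 -0.003 0.045; -0.017 -0.01 0.175 0.004 -0.003 0.045; -0.017 -0.01 0.175 0.004 -0.003 0.045"}}

```text
time: 6.87
position: [0.5865, -0.229, 0.2651]
ee_rot: [[-0.886, -0.463, -0.009], [-0.463, 0.886, 0.001], [0.007, 0.005, -1.0]]
wrist_force: [-1.2, -0.3, -0.7]
opening: 0.0609
```

Call:
{"fn": "carry_out", "kwargs": {"motion": "0 0 0 0 0 0; 0 0 0 0 0 0; 0 0 0 0 0 0; 0 0 0 0 0 0; 0 0 0 0 0 0; 0 0 0 0 0 0; 0 0 0 0 0 0; 0 0 0 0 0 0; 0 0 0 0 0 0; 0 0 0 0 0 0", "fingers": 0, "grip_force": 30}}

```text
time: 7.7
position: [0.5864, -0.2289, 0.265]
ee_rot: [[-0.886, -0.463, -0.009], [-0.463, 0.886, 0.002], [0.007, 0.006, -1.0]]
wrist_force: [0.4, 0.9, -0.2]
opening: 0.01
```

```bash
python3 -c "
from h import *
st();go((.5535,-.110,.267),176.3)
"
```

```text
t 7.7 p [ 0.5864 -0.2289  0.265 ] yaw 117.57 F [ 0.42  0.93 -0.24] open 0.01 q [ -7.  30.  -9.  -0. -52. -56.]
-0.0862 0.4022 -0.0049 0.0028 -0.0012 -0.3263
dist 123.41759274781846 mm rows 2.9596545023457663 deg rows 8.203083849311732
```

Call:
{"fn": "carry_out", "kwargs": {"motion": "-0.01 0.05 0 0.003 -0.001 -0.04; -0.02 0.1 0 0.003 -0.001 -0.08; -0.03 0.15 0 0.003 -0.001 -0.12; -0.04 0.2 0 0.003 -0.001 -0.16; -0.05 0.25 0 0.003 -0.001 -0.2; -0.06 0.3 0 0.003 -0.001 -0.24; -0.07 0.35 0 0.003 -0.001 -0.28; -0.086 0.402 0 0.003 -0.001 -0.326; -0.086 0.402 0 0.003 -0.001 -0.326; -0.086 0.402 0 0.003 -0.001 -0.326"}}

```text
time: 8.53
position: [0.5532, -0.1095, 0.2652]
ee_rot: [[-0.065, -0.998, -0.001], [-0.998, 0.065, -0.001], [0.001, 0.001, -1.0]]
wrist_force: [0.6, -0.3, -2.6]
opening: 0.0097
```

```bash
python3 -c "
from h import *
st();go((.5535,-.110,.267),176.3)
d2,p2=shoot('5');X,C=merged(d2,p2)
racks(X,[(.554,-.11),(.562,-.385),(.462,-.373),(.426,-.235)])
cv2.imwrite('pics/s5.png',cv2.resize(p2['scene'][130:400,180:500],None,fx=2.2,fy=2.2))
"
```

```text
t 8.53 p [ 0.5532 -0.1095  0.2652] yaw 176.27 F [ 0.59 -0.29 -2.57] open 0.0097 q [  5.  24. -19.   0. -47.  -9.]
0.0016 -0.001 -0.0059 0.0003 -0.0002 -0.0001
dist 1.8590384865489404 mm rows 0.04458125867023838 deg rows 0.0101613269068056
(0.554, -0.11) plate 130 [ 556.6 -116.9] [36.1 20.1] 32.0 zmax 0.125
(0.554, -0.11) block 639 [ 553.3 -119.4] [88.7 44.7] 87.1 zmax 0.065
(0.562, -0.385) plate 260 [ 569.  -389.3] [10.6 38.6] 54.1 zmax 0.13
(0.562, -0.385) block 990 [ 562.  -394.4] [59.2 72.3] 53.6 zmax 0.065
(0.462, -0.373) plate 360 [ 462.9 -379.4] [12.9 39.1] 85.1 zmax 0.131
(0.462, -0.373) block 997 [ 456.8 -381.2] [49.6 78.5] 83.8 zmax 0.065
(0.426, -0.235) plate 372 [ 430.2 -245.8] [39.2 14.5] 78.6 zmax 0.13
(0.426, -0.235) block 945 [ 413.2 -241.7] [64.4 80.9] 77.7 zmax 0.065
```

View pics/s5.png

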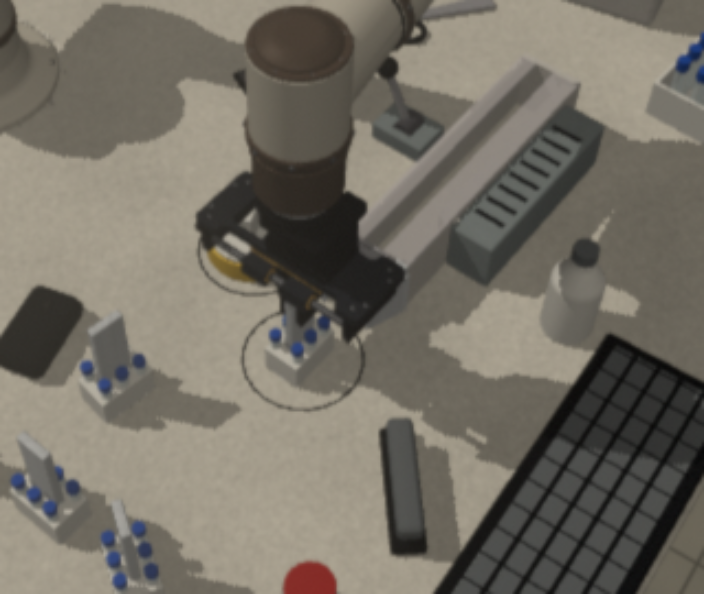

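Call:
{"fn": "carry_out", "kwargs": {"motion": "-0.06 0 0.002 0 0 0; -0.12 0 0.003 0 0 0; -0.18 0 0.003 0 0 0; -0.24 0 0.003 0 0 0; -0.3 0 0.003 0 0 0; -0.36 0 0.003 0 0 0; -0.42 0 0.003 0 0 0; -0.48 0 0.003 0 0 0"}}

```text
time: 9.3
position: [0.5634, 0.0323, 0.2648]
ee_rot: [[-0.07, -0.998, -0.002], [-0.998, 0.07, -0.004], [0.004, 0.002, -1.0]]
wrist_force: [-2.1, -5.1, 2.4]
opening: 0.0099
```

```bash
python3 -c "
from h import *
st();go((.580,.288,.266),176.3)
"
```

```text
t 9.3 p [0.5634 0.0323 0.2648] yaw 176.0 F [-2.13 -5.06  2.45] open 0.0099 q [ 20.  24. -19.   0. -47. -24.]
-0.8541 0.0041 -0.0074 0.0007 -0.0012 -0.0016
dist 256.2541680146453 mm rows 6.145183885243292 deg rows 0.05439286356702224
```

Going in with about 5 N. Continue deeper.

Call:
{"fn": "carry_out", "kwargs": {"motion": "-0.085 0 0 0 0 -0.001; -0.17 0 0 0 0 -0.001; -0.255 0.001 0 0 0 -0.001; -0.34 0.002 0 0 0 -0.001; -0.425 0.002 0 0 0 -0.001; -0.51 0.003 0 0 0 -0.001; -0.595 0.003 0 0 0 -0.001; -0.68 0.004 0 0 0 -0.001; -0.765 0.004 0 0 0 -0.001; -0.85 0.004 0 0 0 -0.001"}}

```text
time: 10.13
position: [0.5808, 0.2874, 0.2641]
ee_rot: [[-0.069, -0.998, -0.002], [-0.998, 0.069, -0.003], [0.004, 0.001, -1.0]]
wrist_force: [-0.3, 0.5, 0.0]
opening: 0.0003
```

```bash
python3 -c "
from h import *
st()
d2,p2=shoot('6');X,C=merged(d2,p2)
racks(X,[(.562,-.385),(.462,-.373),(.426,-.235)])
cv2.imwrite('pics/s6.png',cv2.resize(p2['scene'][130:400,180:500],None,fx=2.2,fy=2.2))
"
```

```text
t 10.13 p [0.5808 0.2874 0.2641] yaw 176.04 F [-0.28  0.48  0.03] open 0.0003 q [ 41.  31.  -6.   0. -53. -45.]
(0.562, -0.385) plate 265 [ 569.  -388.9] [11.1 40.3] 54.5 zmax 0.129
(0.562, -0.385) block 997 [ 559.7 -395.3] [65.9 75.1] 53.9 zmax 0.065
(0.462, -0.373) plate 364 [ 463.  -379.7] [13.3 38.9] 83.4 zmax 0.131
(0.462, -0.373) block 995 [ 464.5 -368.3] [68.7 66.3] 86.3 zmax 0.065
(0.426, -0.235) plate 373 [ 429.5 -245.1] [38.7 14.9] 84.0 zmax 0.13
(0.426, -0.235) block 948 [ 427.8 -235.4] [90.  54.5] 76.5 zmax 0.065
```

View pics/s6.png

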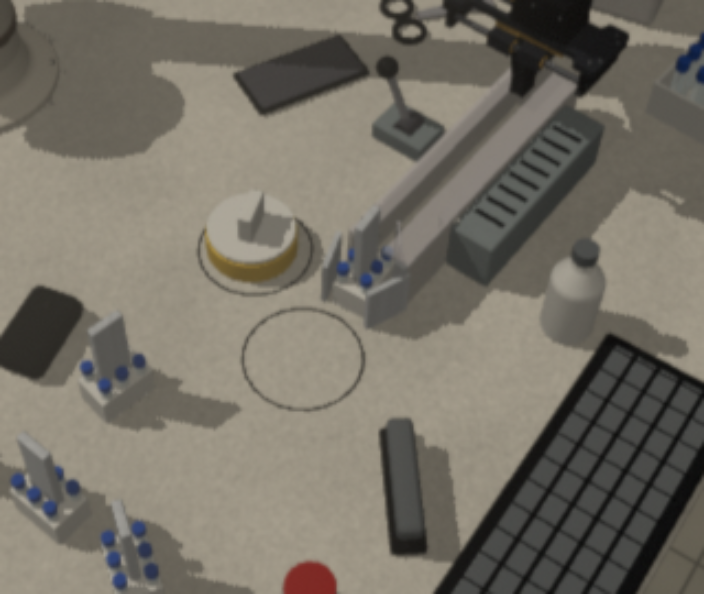

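Call:
{"fn": "carry_out", "kwargs": {"motion": "0 0 -0.1 0 0 0; 0 0 -0.22 0 0 0; 0.3 0 -0.22 0 0 0; 0.8 0 -0.22 0 0 0; 0.8 0 -0.22 0 0 0; 0.8 0 -0.22 0 0 0; 0.8 0 -0.22 0 0 0; 0.8 0 -0.22 0 0 0; 0.8 0 -0.22 0 0 0", "fingers": 0.6}}

```text
time: 10.98
position: [0.5644, 0.0442, 0.3309]
ee_rot: [[-0.073, -0.997, -0.001], [-0.997, 0.073, -0.003], [0.003, 0.001, -1.0]]
wrist_force: [0.4, 0.4, 0.3]
opening: 0.0492
```

```bash
python3 -c "
from h import *
st()
d2,p2=load('6');X,C=merged(d2,p2)
Y=X[(X[:,2]>.085)&(X[:,2]<.13)&(abs(X[:,0]-.56)<.04)&(abs(X[:,1])<.06)]
print(len(Y),Y.min(0),Y.max(0),cv2.minAreaRect((Y[:,:2]*1000).astype(np.float32)))
for n in d2:
  P=cloud(n,d2[n]).reshape(-1,3);Z=P[(P[:,2]>.085)&(P[:,2]<.13)&(abs(P[:,0]-.56)<.04)&(abs(P[:,1])<.06)]
  print(n,len(Z),Z.min(0) if len(Z) else 0,Z.max(0) if len(Z) else 0)
for n in d2: pot(n,p2[n],d2[n],(.432,-.018))
cv2.imwrite('pics/t6.png',cv2.resize(p2['top'][180:330,170:420],None,fx=3,fy=3,interpolation=3))
"
```

```text
t 10.98 p [0.5644 0.0442 0.3309] yaw 175.79 F [0.44 0.39 0.34] open 0.0492 q [ 21.  20. -14.   0. -56. -25.]
251 [ 0.55370155 -0.01937749  0.08572785] [0.56671926 0.01990652 0.12920691] ((560.34423828125, 0.12232589721679688), (12.400089263916016, 39.28925704956055), 2.8378541469573975)
scene 176 [ 0.55382501 -0.01937749  0.08572785] [0.56671926 0.01990652 0.12917276]
top 75 [ 0.55370155 -0.01535118  0.08583491] [0.56348207 0.01983451 0.12920691]
pot scene [428.5 -20.2] 52.2 rect [428.3 -19.2] [ 98.4 100.8] 1021
pot top [427.4 -16.9] 49.8 rect [428.2 -17.6] [97.1 97.2] 856
```

View pics/t6.png

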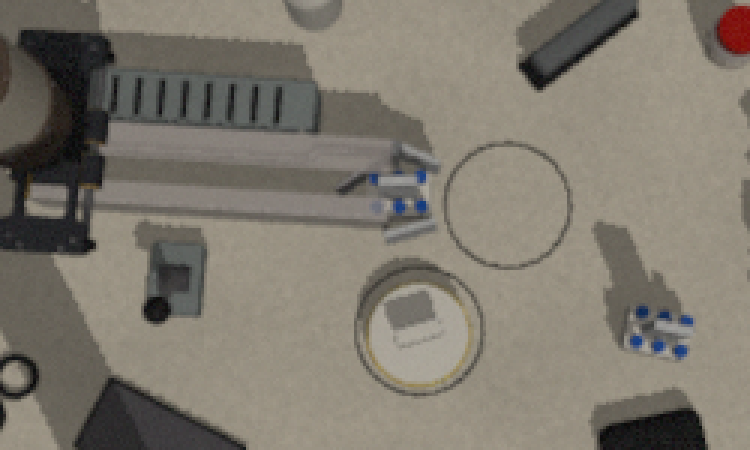

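```bash
python3 -c "
from h import *
go((.561,.000,.33),176.3);go((.561,.000,.266),176.3)
"
```

```text
0.1478 0.0003 0.0035 0.0002 -0.001 -0.0029
dist 44.366908132508286 mm rows 1.0639546314750188 deg rows 0.07650217175721429
0.1472 0.0002 0.2168 0.0002 -0.001 -0.0029
dist 78.61439681358675 mm rows 1.8852373336591546 deg rows 0.07650217175721429
```

Call:
{"fn": "carry_out", "kwargs": {"motion": "0.1 0 0.003 0 0 -0.003; 0.147 0 0.003 0 0 -0.003; 0.147 0 0.003 0 0 -0.003; 0.147 0 0.1 0 0 -0.003; 0.147 0 0.2 0 0 -0.003; 0.147 0 0.215 0 0 -0.003; 0.147 0 0.215 0 0 -0.003"}}

```text
time: 11.57
position: [0.5607, 0.0002, 0.2648]
ee_rot: [[-0.064, -0.998, -0.006], [-0.998, 0.064, -0.005], [0.005, 0.005, -1.0]]
wrist_force: [-0.3, 0.0, 0.2]
opening: 0.0519
```

Call:
{"fn": "carry_out", "kwargs": {"motion": "0 0 0 0 0 0; 0 0 0 0 0 0; 0 0 0 0 0 0; 0 0 0 0 0 0; 0 0 0 0 0 0; 0 0 0 0 0 0; 0 0 0 0 0 0; 0 0 0 0 0 0; 0 0 0 0 0 0", "fingers": 0, "grip_force": 40}}

```text
time: 12.32
position: [0.5606, 0.0001, 0.2651]
ee_rot: [[-0.064, -0.998, -0.006], [-0.998, 0.064, -0.005], [0.005, 0.006, -1.0]]
wrist_force: [-1.9, 0.7, 2.0]
opening: 0.0099
```

```bash
python3 -c "
from h import *
st();go((.580,.288,.265),176.3)
"
```

```text
t 12.32 p [5.606e-01 1.000e-04 2.651e-01] yaw 176.33 F [-1.9   0.7   2.01] open 0.0099 q [ 17.  24. -19.   0. -47. -20.]
-0.9617 -0.003 -0.0049 0.0018 -0.0017 0.0002
dist 288.527000026798 mm rows 6.9191127104747725 deg rows 0.06161079724833453
```

Call:
{"fn": "carry_out", "kwargs": {"motion": "-0.096 0 0 0 0 0; -0.192 0 0 0 0 0; -0.288 -0.001 0 0 0 0; -0.384 -0.001 0 0 0 0; -0.48 -0.001 0 0 0 0; -0.576 -0.002 0 0 0 0; -0.672 -0.002 0 0 0 0; -0.768 -0.002 0 0 0 0; -0.864 -0.003 0 0 0 0; -0.955 -0.003 0 0 0 0"}}

```text
time: 13.15
position: [0.5807, 0.2856, 0.2668]
ee_rot: [[-0.063, -0.998, -0.004], [-0.998, 0.063, -0.01], [0.01, 0.004, -1.0]]
wrist_force: [0.3, -7.6, 14.5]
opening: 0.0096
```

```bash
python3 -c "
from h import *
st()
"
```

```text
t 13.15 p [0.5807 0.2856 0.2668] yaw 176.41 F [ 0.28 -7.55 14.51] open 0.0096 q [ 41.  31.  -6.   0. -53. -44.]
```

Call:
{"fn": "carry_out", "kwargs": {"motion": "0 0 0 0 0 0; 0 0 0 0 0 0; 0 0 0 0 0 0; 0 0 0 0 0 0; 0 0 0 0 0 0; 0 0 -0.12 0 0 0; 0 0 -0.22 0 0 0; 0 0 -0.22 0 0 0", "fingers": 0.5}}

```text
time: 13.82
position: [0.5826, 0.2863, 0.3398]
ee_rot: [[-0.062, -0.998, 0.007], [-0.998, 0.062, -0.004], [0.004, -0.007, -1.0]]
wrist_force: [1.1, -0.2, 2.4]
opening: 0.0428
```

```bash
python3 -c "
from h import *
st()
d2,p2=shoot('7');X,C=merged(d2,p2)
racks(X,[(.562,-.385),(.462,-.373),(.426,-.235)])
Y=X[(X[:,2]>.085)&(X[:,2]<.13)&(abs(X[:,0]-.57)<.04)&(abs(X[:,1]-.28)<.06)]
print(len(Y),cv2.minAreaRect((Y[:,:2]*1000).astype(np.float32)))
cv2.imwrite('pics/t7.png',cv2.resize(p2['top'][180:330,170:420],None,fx=3,fy=3,interpolation=3))
go((.505,-.12,.33),168)
"
```

```text
t 13.82 p [0.5826 0.2863 0.3398] yaw 176.44 F [ 1.08 -0.17  2.4 ] open 0.0428 q [ 41.  27.  -1.   0. -61. -44.]
(0.562, -0.385) plate 265 [ 569.1 -389.3] [11.1 39.2] 53.6 zmax 0.129
(0.562, -0.385) block 984 [ 569.1 -389.4] [42.7 67. ] 53.9 zmax 0.065
(0.462, -0.373) plate 356 [ 463.1 -379.5] [13.6 38.8] 84.9 zmax 0.131
(0.462, -0.373) block 993 [ 462.8 -379.5] [44.9 65.2] 85.4 zmax 0.065
(0.426, -0.235) plate 372 [ 429.7 -245.3] [37.6 14.1] 80.5 zmax 0.132
(0.426, -0.235) block 959 [ 424.  -244.2] [65.2 76. ] 80.3 zmax 0.065
218 ((581.6909790039062, 278.3199462890625), (44.253971099853516, 12.652997016906738), 87.69563293457031)
1.365 0.1672 0.0253 0.0003 -0.0024 0.0464
dist 412.7423511696108 mm rows 9.897898109582993 deg rows 1.1674075803881385
```

View pics/scene7.png

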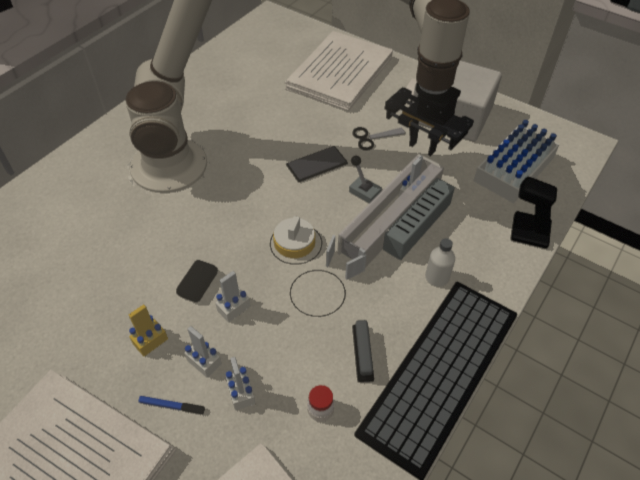

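Call:
{"fn": "carry_out", "kwargs": {"motion": "0.95 0.25 0.02 0 0 0.05; 0.95 0.25 0.02 0 0 0.05; 0.95 0.25 0.02 0 0 0.05; 0.95 0.25 0.02 0 0 0.05; 0.95 0.25 0.02 0 0 0.05; 0.95 0.25 0.02 0 0 0.05; 0.95 0.25 0.02 0 0 0.05; 0.95 0.25 0.02 0 0 0.05"}}

```text
time: 14.58
position: [0.4844, 0.001, 0.3291]
ee_rot: [[-0.225, -0.974, -0.008], [-0.974, 0.225, -0.009], [0.01, 0.006, -1.0]]
wrist_force: [0.6, 0.7, 0.2]
opening: 0.0432
```

```bash
python3 -c "
from h import *
st();go((.430,-.2453,.33),168)"
```

```text
t 14.58 p [0.4844 0.001  0.3291] yaw 166.99 F [0.6  0.69 0.19] open 0.0432 q [ 19.  13. -25.   0. -53. -33.]
0.8408 -0.0081 0.0054 0.002 -0.0032 -0.0056
dist 252.2635051240031 mm rows 6.049484535347796 deg rows 0.17044093200542731
```

Call:
{"fn": "carry_out", "kwargs": {"motion": "0.84 -0.008 0.005 0.002 -0.003 -0.006; 0.84 -0.008 0.005 0.002 -0.003 -0.006; 0.84 -0.008 0.005 0.002 -0.003 -0.006; 0.84 -0.008 0.005 0.002 -0.003 -0.006; 0.84 -0.008 0.005 0.002 -0.003 -0.006; 0.84 -0.008 0.005 0.002 -0.003 -0.006; 0.84 -0.008 0.005 0.002 -0.003 -0.006; 0.84 -0.008 0.005 0.002 -0.003 -0.006; 0.84 -0.008 0.005 0.002 -0.003 -0.006", "fingers": 0.6}}

```text
time: 15.33
position: [0.4295, -0.2453, 0.3291]
ee_rot: [[-0.209, -0.978, -0.002], [-0.978, 0.209, 0.0], [0.0, 0.002, -1.0]]
wrist_force: [-0.7, 0.7, 0.1]
opening: 0.0521
```

```bash
python3 -c "
from h import *
st();go((.430,-.2453,.267),168)
d2,p2=shoot('8');X,C=merged(d2,p2)
racks(X,[(.562,-.385),(.462,-.373),(.43,-.245)])"
```

```text
t 15.33 p [ 0.4295 -0.2453  0.3291] yaw 167.96 F [-0.68  0.67  0.11] open 0.0521 q [-11.  14. -24.   0. -53.  -1.]
-0.0005 -0.0022 0.207 0.0007 -0.0001 -0.0002
dist 62.10278228959251 mm rows 1.489275354666487 deg rows 0.01854733487059003
(0.562, -0.385) plate 262 [ 568.9 -389.1] [10.7 39.7] 54.0 zmax 0.131
(0.562, -0.385) block 992 [ 563.3 -398. ] [65.2 66.4] 56.4 zmax 0.065
(0.462, -0.373) plate 248 [ 463.1 -380.7] [11.  38.6] 85.9 zmax 0.131
(0.462, -0.373) block 700 [ 463.6 -380.9] [42.2 65.4] 85.2 zmax 0.065
(0.43, -0.245) plate 203 [ 431.3 -247.3] [35.6 11.4] 74.0 zmax 0.13
(0.43, -0.245) block 728 [ 429.7 -245.7] [65.2 44.8] 77.8 zmax 0.065
```

Call:
{"fn": "carry_out", "kwargs": {"motion": "0 -0.002 0.1 0 0 0; 0 -0.002 0.2 0 0 0; 0 -0.002 0.205 0 0 0; 0 -0.002 0.205 0 0 0"}}

```text
time: 15.77
position: [0.4307, -0.2431, 0.2671]
ee_rot: [[-0.203, -0.979, -0.005], [-0.979, 0.203, 0.0], [0.001, 0.005, -1.0]]
wrist_force: [-0.2, -0.7, 0.2]
opening: 0.0522
```

Call:
{"fn": "carry_out", "kwargs": {"motion": "0 0 0 0 0 0; 0 0 0 0 0 0; 0 0 0 0 0 0; 0 0 0 0 0 0; 0 0 0 0 0 0; 0 0 0 0 0 0; 0 0 0 0 0 0; 0 0 0 0 0 0; 0 0 0 0 0 0", "fingers": 0}}

```text
time: 16.52
position: [0.4307, -0.2432, 0.2673]
ee_rot: [[-0.203, -0.979, -0.005], [-0.979, 0.203, 0.0], [0.001, 0.005, -1.0]]
wrist_force: [-0.2, 0.4, 1.0]
opening: 0.01
```

```bash
python3 -c "
from h import *
st();go((.5535,-.110,.267),176.3)"
```

```text
t 16.52 p [ 0.4307 -0.2432  0.2673] yaw 168.27 F [-0.24  0.36  0.98] open 0.01 q [-11.  18. -28.   0. -44.  -1.]
-0.518 -0.3105 -0.0011 0.0017 -0.0002 -0.0446
dist 181.17352721133008 mm rows 4.344688901950361 deg rows 1.1221272783193044
```

Call:
{"fn": "carry_out", "kwargs": {"motion": "-0.065 -0.039 0 0 0 -0.006; -0.13 -0.078 0 0 0 -0.011; -0.194 -0.116 0 0 0 -0.017; -0.259 -0.155 0 0 0 -0.022; -0.324 -0.194 0 0 0 -0.028; -0.389 -0.233 0 0 0 -0.033; -0.453 -0.272 0 0 0 -0.04; -0.518 -0.31 0 0.002 0 -0.045; -0.518 -0.31 0 0.002 0 -0.045"}}

```text
time: 17.27
position: [0.5558, -0.1083, 0.2684]
ee_rot: [[-0.059, -0.998, 0.004], [-0.998, 0.059, -0.002], [0.001, -0.005, -1.0]]
wrist_force: [0.1, 1.5, 7.6]
opening: 0.0101
```

```bash
python3 -c "
from h import *
st();go((.5669,.08,.267),176.3);go((.5755,.218,.267),176.3)"
```

```text
t 17.27 p [ 0.5558 -0.1083  0.2684] yaw 176.61 F [0.05 1.49 7.61] open 0.0101 q [  5.  24. -18.   0. -47.  -9.]
-0.6286 0.0004 0.0038 -0.0015 -0.0005 0.0017
dist 188.58331616570266 mm rows 4.522381682630759 deg rows 0.057719728820272334
-1.089 -0.001 0.0031 -0.0015 -0.0005 0.0017
dist 326.8482900990361 mm rows 7.838088491583599 deg rows 0.057719728820272334
```

Call:
{"fn": "carry_out", "kwargs": {"motion": "-0.097 0 -0.003 -0.001 0 0.002; -0.194 0 -0.003 -0.001 0 0.002; -0.291 0 -0.003 -0.001 0 0.002; -0.388 0 -0.003 -0.001 0 0.002; -0.485 0 -0.003 -0.001 0 0.002; -0.582 0 -0.003 -0.001 0 0.002; -0.679 0 -0.003 -0.001 0 0.002; -0.776 0 -0.003 -0.001 0 0.002; -0.873 0 -0.003 -0.001 0 0.002; -0.97 0 -0.003 -0.001 0 0.002"}}

```text
time: 18.1
position: [0.5729, 0.1829, 0.269]
ee_rot: [[-0.065, -0.998, 0.0], [-0.998, 0.065, -0.004], [0.004, -0.001, -1.0]]
wrist_force: [0.8, -2.3, 2.4]
opening: 0.01
```

```bash
python3 -c "
from h import *
st();go((.5751,.213,.267),176.3)"
```

```text
t 18.1 p [0.5729 0.1829 0.269 ] yaw 176.25 F [ 0.79 -2.34  2.42] open 0.01 q [ 33.  27. -13.   0. -50. -37.]
-0.1006 -0.0007 0.0064 -0.0002 -0.0011 -0.0003
dist 30.240370591371825 mm rows 0.725188743198365 deg rows 0.029554892983231794
```

Call:
{"fn": "carry_out", "kwargs": {"motion": "-0.05 0 0.001 0 0 0; -0.1 -0.001 0.001 0 0 0; -0.1 -0.001 0.001 0 0 0"}}

```text
time: 18.35
position: [0.5754, 0.2151, 0.2689]
ee_rot: [[-0.064, -0.998, 0.002], [-0.998, 0.064, -0.002], [0.002, -0.002, -1.0]]
wrist_force: [-2.0, 3.6, 4.5]
opening: 0.0099
```

Call:
{"fn": "carry_out", "kwargs": {"motion": "0 0 0 0 0 0; 0 0 0 0 0 0; 0 0 0 0 0 0; 0 0 0 0 0 0; 0 0 0 0 0 0; 0 0 -0.12 0 0 0; 0 0 -0.22 0 0 0; 0 0 -0.22 0 0 0", "fingers": 0.5}}

```text
time: 19.02
position: [0.577, 0.2154, 0.3418]
ee_rot: [[-0.063, -0.998, 0.013], [-0.998, 0.063, 0.003], [-0.004, -0.013, -1.0]]
wrist_force: [0.4, -0.6, 1.5]
opening: 0.0426
```

```bash
python3 -c "
from h import *
st()
d2,p2=shoot('9');X,C=merged(d2,p2)
racks(X,[(.569,-.389),(.463,-.38)])
for n in d2: pot(n,p2[n],d2[n],(.43,-.018))
Y=X[(X[:,2]>.085)&(X[:,2]<.13)&(abs(X[:,0]-.57)<.03)&(X[:,1]<.34)&(X[:,1]>0)]
print(np.histogram(Y[:,1],np.arange(.0,.34,.01)))
go((.462,-.1,.33),140)
cv2.imwrite('pics/s9.png',cv2.resize(p2['scene'][130:400,180:500],None,fx=2.2,fy=2.2))
"
```

```text
t 19.02 p [0.577  0.2154 0.3418] yaw 176.4 F [ 0.37 -0.58  1.48] open 0.0426 q [ 36.  24.  -6.   0. -59. -39.]
(0.569, -0.389) plate 262 [ 568.9 -389. ] [10.9 39.7] 54.4 zmax 0.131
(0.569, -0.389) block 996 [ 571.5 -386.5] [49.8 66.9] 54.3 zmax 0.065
(0.463, -0.38) plate 358 [ 463.6 -379.6] [13.1 40.1] 83.6 zmax 0.13
(0.463, -0.38) block 999 [ 465.9 -375.6] [77.4 74.3] 53.5 zmax 0.065
pot scene [428.6 -19.9] 50.9 rect [428.8 -20.3] [97.6 99.6] 1017
pot top [427.3 -16.8] 49.8 rect [428.2 -17.4] [97.2 97. ] 854
(array([ 0,  0,  0,  0,  0,  0,  0,  0,  0,  0,  0,  0,  0,  0,  0,  0,  0,
       72, 55, 58, 44,  5,  0,  0,  0,  4, 20,  7, 15, 14,  0,  0,  0]), array([0.  , 0.01, 0.02, 0.03, 0.04, 0.05, 0.06, 0.07, 0.08, 0.09, 0.1 ,
       0.11, 0.12, 0.13, 0.14, 0.15, 0.16, 0.17, 0.18, 0.19, 0.2 , 0.21,
       0.22, 0.23, 0.24, 0.25, 0.26, 0.27, 0.28, 0.29, 0.3 , 0.31, 0.32,
       0.33]))
1.071 0.3099 0.0195 -0.0012 0.0007 0.2017
dist 334.6915214187476 mm rows 8.026175573591068 deg rows 5.071249929341772
```

View pics/s9.png

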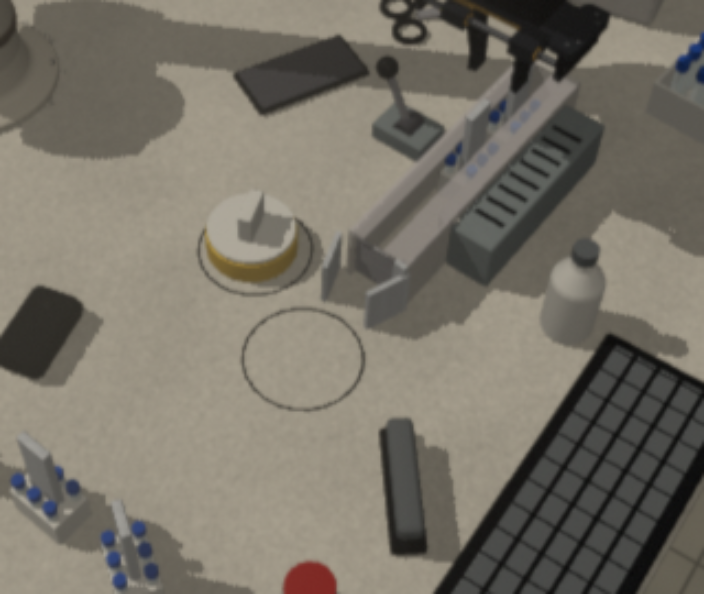

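```bash
python3 -c "
from h import *
go((.573,.190,.33),176.3);go((.573,.190,.267),176.3)"
```

```text
0.0831 0.0029 0.0216 -0.0014 0.0003 0.0001
dist 25.767070432957624 mm rows 0.6179153581044994 deg rows 0.0352556652437278
0.0832 0.0038 0.2316 -0.0014 0.0003 0.0001
dist 73.85285188897741 mm rows 1.771051604052216 deg rows 0.0352556652437278
```

Call:
{"fn": "carry_out", "kwargs": {"motion": "0.083 0.003 0.02 -0.001 0 0; 0.083 0.003 0.02 -0.001 0 0; 0.083 0.003 0.1 -0.001 0 0; 0.083 0.003 0.2 -0.001 0 0; 0.083 0.003 0.23 -0.001 0 0; 0.083 0.003 0.23 -0.001 0 0"}}

```text
time: 19.62
position: [0.5722, 0.1892, 0.2636]
ee_rot: [[-0.065, -0.998, -0.006], [-0.998, 0.065, -0.004], [0.004, 0.006, -1.0]]
wrist_force: [-0.9, 0.8, 0.0]
opening: 0.0432
```

Call:
{"fn": "carry_out", "kwargs": {"motion": "0 0 0 0 0 0; 0 0 0 0 0 0; 0 0 0 0 0 0; 0 0 0 0 0 0; 0 0 0 0 0 0; 0 0 0 0 0 0; 0 0 0 0 0 0; 0 0 0 0 0 0; 0 0 0 0 0 0", "fingers": 0, "grip_force": 55}}

```text
time: 20.37
position: [0.5723, 0.1894, 0.2642]
ee_rot: [[-0.065, -0.998, -0.006], [-0.998, 0.065, -0.003], [0.003, 0.005, -1.0]]
wrist_force: [-0.3, -0.5, 2.4]
opening: 0.0097
```

```bash
python3 -c "
from h import *
st();go((.5763,.231,.267),176.3)"
```

```text
t 20.37 p [0.5723 0.1894 0.2642] yaw 176.27 F [-0.28 -0.53  2.35] open 0.0097 q [ 34.  27. -13.  -0. -50. -37.]
-0.1394 -0.0043 -0.0099 0.0017 -0.0011 -0.0002
dist 41.93542050902204 mm rows 1.0056455757559242 deg rows 0.05082314504529608
```

Call:
{"fn": "carry_out", "kwargs": {"motion": "-0.035 -0.001 0 0 0 0; -0.07 -0.002 0 0 0 0; -0.105 -0.003 0 0 0 0; -0.139 -0.004 0 0 0 0; -0.139 -0.004 0 0 0 0"}}

```text
time: 20.78
position: [0.5764, 0.233, 0.2642]
ee_rot: [[-0.063, -0.998, -0.005], [-0.998, 0.063, -0.003], [0.003, 0.005, -1.0]]
wrist_force: [-1.7, -1.0, 4.7]
opening: 0.0096
```

Call:
{"fn": "carry_out", "kwargs": {"motion": "0 0 0 0 0 0; 0 0 0 0 0 0; 0 0 0 0 0 0; 0 0 0 0 0 0; 0 0 0 0 0 0; 0 0 -0.12 0 0 0; 0 0 -0.22 0 0 0; 0 0 -0.22 0 0 0", "fingers": 0.5}}

```text
time: 21.45
position: [0.5784, 0.2338, 0.3371]
ee_rot: [[-0.062, -0.998, 0.007], [-0.998, 0.062, 0.003], [-0.003, -0.007, -1.0]]
wrist_force: [1.7, 0.3, 0.9]
opening: 0.0429
```

```bash
cat >> h.py <<'E'
def lane(X):
    Y=X[(X[:,2]>.085)&(X[:,2]<.13)&(abs(X[:,0]-.57)<.03)&(X[:,1]<.36)&(X[:,1]>-.06)]
    h=np.histogram(Y[:,1],np.arange(-.06,.36,.01));print({round(float(b)*1000):int(a) for a,b in zip(*h) if a})
E
python3 -c "
from h import *
st()
d2,p2=shoot('10');X,C=merged(d2,p2);lane(X)
go((.462,-.05,.335),130)"
```

```text
t 21.45 p [0.5784 0.2338 0.3371] yaw 176.46 F [1.68 0.32 0.89] open 0.0429 q [ 37.  25.  -5.   0. -59. -40.]
{210: 30, 220: 63, 230: 41, 240: 27, 250: 22, 270: 2, 280: 11, 290: 5, 300: 16, 310: 20}
0.9662 0.3221 -0.0097 0.0005 -0.0003 0.2575
dist 305.54431922101037 mm rows 7.327201899784421 deg rows 6.474325169324431
```

Call:
{"fn": "carry_out", "kwargs": {"motion": "0.966 0.322 -0.01 0 0 0.257; 0.966 0.322 -0.01 0 0 0.257; 0.966 0.322 -0.01 0 0 0.257; 0.966 0.322 -0.01 0 0 0.257; 0.966 0.322 -0.01 0 0 0.257; 0.966 0.322 -0.01 0 0 0.257; 0.966 0.322 -0.01 0 0 0.257; 0.966 0.322 -0.01 0 0 0.257; 0.966 0.322 -0.01 0 0 0.257", "fingers": 0.6}}

```text
time: 22.3
position: [0.4598, -0.0526, 0.3341]
ee_rot: [[-0.768, -0.64, -0.005], [-0.64, 0.768, -0.0], [0.004, 0.003, -1.0]]
wrist_force: [0.8, 0.4, 0.4]
opening: 0.052
```

```bash
python3 -c "
from h import *
st();go((.463,-.33,.33),85);go((.463,-.380,.33),85)"
```

```text
t 22.3 p [ 0.4598 -0.0526  0.3341] yaw 129.83 F [0.78 0.36 0.41] open 0.052 q [ 14.  10. -27.  -0. -53. -64.]
0.5839 -0.7169 0.0138 0.0004 -0.0016 0.249
dist 277.40920752461636 mm rows 6.652498981405667 deg rows 6.260913329128038
0.6907 -0.8449 0.0138 0.0004 -0.0016 0.249
dist 327.4018212692042 mm rows 7.851362620364609 deg rows 6.260913329128038
```

Call:
{"fn": "carry_out", "kwargs": {"motion": "0.69 -0.845 0.014 0 -0.001 0.249; 0.69 -0.845 0.014 0 -0.001 0.249; 0.69 -0.845 0.014 0 -0.001 0.249; 0.69 -0.845 0.014 0 -0.001 0.249; 0.69 -0.845 0.014 0 -0.001 0.249; 0.69 -0.845 0.014 0 -0.001 0.249; 0.69 -0.845 0.014 0 -0.001 0.249; 0.69 -0.845 0.014 0 -0.001 0.249; 0.69 -0.845 0.014 0 -0.001 0.249; 0.69 -0.845 0.014 0 -0.001 0.249"}}

```text
time: 23.13
position: [0.4632, -0.3813, 0.3279]
ee_rot: [[-0.996, 0.09, -0.004], [0.09, 0.996, 0.002], [0.004, 0.002, -1.0]]
wrist_force: [0.4, 0.9, -0.2]
opening: 0.0523
```

```bash
python3 -c "
from h import *
st();go((.463,-.380,.266),85)
d2,p2=shoot('11');X,C=merged(d2,p2)
racks(X,[(.569,-.389),(.463,-.38)])"
```

```text
t 23.13 p [ 0.4632 -0.3813  0.3279] yaw 84.83 F [ 0.38  0.94 -0.17] open 0.0523 q [-24.  23.  -9.  -0. -58. -71.]
0.0001 0.004 0.2062 0.0006 -0.0014 -0.001
dist 61.87822501492316 mm rows 1.4838902881276537 deg rows 0.045298162530480864
(0.569, -0.389) plate 170 [ 570.  -390.2] [10.1 38.6] 54.6 zmax 0.131
(0.569, -0.389) block 701 [ 570.  -390.6] [41.8 63.3] 54.6 zmax 0.064
(0.463, -0.38) plate 263 [ 462.6 -380.4] [11.4 38.7] 85.2 zmax 0.129
(0.463, -0.38) block 767 [ 463.1 -380.2] [43.9 65.3] 84.0 zmax 0.064
```

Call:
{"fn": "carry_out", "kwargs": {"motion": "0 0.004 0.1 0 0 0; 0 0.004 0.2 0 0 0; 0 0.004 0.206 0 0 0; 0 0.004 0.206 0 0 0"}}

```text
time: 23.57
position: [0.4633, -0.3764, 0.2658]
ee_rot: [[-0.996, 0.084, -0.008], [0.084, 0.996, 0.004], [0.008, 0.003, -1.0]]
wrist_force: [0.7, -0.0, 1.2]
opening: 0.0525
```

Call:
{"fn": "carry_out", "kwargs": {"motion": "0 0 0 0 0 0; 0 0 0 0 0 0; 0 0 0 0 0 0; 0 0 0 0 0 0; 0 0 0 0 0 0; 0 0 0 0 0 0; 0 0 0 0 0 0; 0 0 0 0 0 0; 0 0 0 0 0 0", "fingers": 0}}

```text
time: 24.32
position: [0.4632, -0.3764, 0.2657]
ee_rot: [[-0.996, 0.085, -0.008], [0.085, 0.996, 0.004], [0.008, 0.003, -1.0]]
wrist_force: [-1.3, 0.0, 0.7]
opening: 0.0099
```

```bash
python3 -c "
from h import *
st();go((.5445,-.240,.267),131,9);go((.5535,-.110,.267),176.3)"
```

```text
t 24.32 p [ 0.4632 -0.3764  0.2657] yaw 85.15 F [-1.31  0.05  0.69] open 0.0099 q [-24.  27. -14.  -0. -50. -71.]
-0.0257 0.0529 -0.0005 0.0002 -0.0002 -0.0283; -0.0514 0.1058 -0.0011 0.0004 -0.0005 -0.0566; -0.0772 0.1587 -0.0016 0.0007 -0.0007 -0.0849; -0.1029 0.2116 -0.0022 0.0009 -0.0009 -0.1132; -0.1286 0.2645 -0.0027 0.0011 -0.0012 -0.1415; -0.1543 0.3173 -0.0032 0.0013 -0.0014 -0.1698; -0.1801 0.3702 -0.0038 0.0016 -0.0016 -0.1981; -0.2058 0.4231 -0.0043 0.0018 -0.0019 -0.2264; -0.2315 0.476 -0.0049 0.002 -0.0021 -0.2547
dist 158.80733214688385 mm rows 3.8083293080787493 deg rows 6.404596642487227
-0.2247 0.9103 -0.0034 0.0029 -0.0013 -0.5064
dist 281.3028978425891 mm rows 6.7458728499421845 deg rows 12.73119398160868
```

Call:
{"fn": "carry_out", "kwargs": {"motion": "-0.02 0.055 -0.001 0 0 -0.028; -0.045 0.11 -0.001 0 0 -0.057; -0.072 0.165 -0.002 0 0 -0.085; -0.1 0.215 -0.002 0 0 -0.113; -0.127 0.266 -0.002 0 0 -0.142; -0.154 0.317 -0.002 0.001 -0.001 -0.17; -0.18 0.37 -0.002 0.001 -0.001 -0.198; -0.206 0.423 -0.002 0.001 -0.001 -0.226; -0.232 0.476 -0.002 0.002 -0.002 -0.255"}}

```text
time: 25.07
position: [0.5447, -0.2394, 0.2656]
ee_rot: [[-0.751, -0.66, -0.002], [-0.66, 0.751, 0.0], [0.002, 0.002, -1.0]]
wrist_force: [-0.3, -0.3, -1.2]
opening: 0.0097
```

```bash
python3 -c "
from h import *
st();go((.5535,-.110,.267),176.3,9)"
```

```text
t 25.07 p [ 0.5447 -0.2394  0.2656] yaw 131.28 F [-0.25 -0.26 -1.18] open 0.0097 q [ -8.  27. -14.   0. -49. -41.]
-0.0341 0.0338 -0.0005 0.0001 -0 -0.0278; -0.0682 0.0677 -0.001 0.0001 -0.0001 -0.0556; -0.1022 0.1015 -0.0015 0.0002 -0.0001 -0.0834; -0.1363 0.1354 -0.002 0.0003 -0.0001 -0.1112; -0.1704 0.1692 -0.0025 0.0004 -0.0002 -0.1389; -0.2045 0.2031 -0.0031 0.0004 -0.0002 -0.1667; -0.2385 0.2369 -0.0036 0.0005 -0.0002 -0.1945; -0.2726 0.2708 -0.0041 0.0006 -0.0003 -0.2223; -0.3067 0.3046 -0.0046 0.0007 -0.0003 -0.2501
dist 129.6906655696704 mm rows 3.1100879033494095 deg rows 6.2873657560868255
```

Call:
{"fn": "carry_out", "kwargs": {"motion": "-0.034 0.034 0 0 0 -0.028; -0.068 0.068 0 0 0 -0.056; -0.102 0.102 0 0 0 -0.083; -0.136 0.135 0 0 0 -0.111; -0.17 0.169 0 0 0 -0.139; -0.205 0.203 0 0 0 -0.167; -0.239 0.237 0 0 0 -0.195; -0.273 0.271 0 0 0 -0.222; -0.307 0.305 0 0 0 -0.25; -0.307 0.305 0 0 0 -0.25"}}

```text
time: 25.9
position: [0.5537, -0.1081, 0.2657]
ee_rot: [[-0.06, -0.998, -0.002], [-0.998, 0.06, 0.0], [-0.0, 0.002, -1.0]]
wrist_force: [-0.8, 0.7, 0.1]
opening: 0.0098
```

```bash
python3 -c "
from h import *
st();go((.5615,.0,.267),176.3);go((.5723,.170,.267),176.3)
d2,p2=shoot('12');X,C=merged(d2,p2)
racks(X,[(.569,-.389),(.5535,-.112)])"
```

```text
t 25.9 p [ 0.5537 -0.1081  0.2657] yaw 176.53 F [-0.79  0.68  0.08] open 0.0098 q [  5.  24. -19.  -0. -47.  -9.]
-0.3613 -0.004 -0.0041 0.0006 0.0001 0.0013
dist 108.39166717758327 mm rows 2.5993205558173447 deg rows 0.035635386445772216
-0.9291 -0.0057 -0.004 0.0006 0.0001 0.0013
dist 278.7276304256252 mm rows 6.684115837544968 deg rows 0.035635386445772216
(0.569, -0.389) plate 266 [ 568.8 -389.5] [11.2 40. ] 53.1 zmax 0.13
(0.569, -0.389) block 989 [ 562.1 -399.5] [67.6 66.1] 54.6 zmax 0.065
(0.5535, -0.112) plate 140 [ 556.2 -116.5] [36.3 19. ] 31.2 zmax 0.128
(0.5535, -0.112) block 636 [ 563.9 -108.7] [63.8 65.4] 85.9 zmax 0.065
```

Call:
{"fn": "carry_out", "kwargs": {"motion": "-0.06 0 0 0 0 0.001; -0.12 -0.001 0 0 0 0.001; -0.18 -0.002 0 0 0 0.001; -0.23 -0.002 0 0 0 0.001; -0.28 -0.003 0 0 0 0.001; -0.32 -0.003 0 0 0 0.001; -0.36 -0.003 0 0 0 0.001; -0.4 -0.003 0 0 0 0.001; -0.45 -0.003 0 0 0 0.001; -0.5 -0.004 0 0 0 0.001"}}

```text
time: 26.83
position: [0.5642, 0.0399, 0.2656]
ee_rot: [[-0.07, -0.998, -0.004], [-0.998, 0.07, -0.001], [0.001, 0.004, -1.0]]
wrist_force: [-0.6, -2.8, 0.7]
opening: 0.0099
```

```bash
python3 -c "
from h import *
st();go((.5723,.170,.267),176.3)"
```

```text
t 26.83 p [0.5642 0.0399 0.2656] yaw 175.96 F [-0.62 -2.81  0.65] open 0.0099 q [ 20.  24. -18.  -0. -48. -24.]
-0.4345 0.0036 -0.005 0.0013 -0.0004 -0.0019
dist 130.35189686663685 mm rows 3.125944768984097 deg rows 0.05897336632636092
```

Call:
{"fn": "carry_out", "kwargs": {"motion": "-0.06 0.001 0 0 0 -0.001; -0.12 0.001 0 0 0 -0.001; -0.18 0.002 0 0 0 -0.001; -0.24 0.002 0 0 0 -0.001; -0.3 0.003 0 0 0 -0.001; -0.35 0.003 0 0 0 -0.001; -0.4 0.003 0 0 0 -0.001; -0.43 0.004 0 0 0 -0.001; -0.43 0.004 0 0 0 -0.001"}}

```text
time: 27.58
position: [0.5724, 0.1707, 0.2657]
ee_rot: [[-0.066, -0.998, -0.003], [-0.998, 0.066, 0.001], [-0.0, 0.003, -1.0]]
wrist_force: [-1.6, 2.2, 0.7]
opening: 0.0097
```

Call:
{"fn": "carry_out", "kwargs": {"motion": "0 0 0 0 0 0; 0 0 0 0 0 0; 0 0 0 0 0 0; 0 0 0 0 0 0; 0 0 0 0 0 0; 0 0 -0.12 0 0 0; 0 0 -0.22 0 0 0; 0 0 -0.22 0 0 0", "fingers": 0.5}}

```text
time: 28.25
position: [0.5743, 0.1709, 0.3385]
ee_rot: [[-0.065, -0.998, 0.009], [-0.998, 0.065, 0.005], [-0.006, -0.009, -1.0]]
wrist_force: [-0.0, 0.2, 0.4]
opening: 0.0427
```

```bash
python3 -c "
from h import *
st()
d2,p2=shoot('13');X,C=merged(d2,p2);lane(X);racks(X,[(.569,-.389)])
for n in d2: pot(n,p2[n],d2[n],(.43,-.018))
go((.572,-.12,.335),205)"
```

```text
t 28.25 p [0.5743 0.1709 0.3385] yaw 176.28 F [-0.04  0.23  0.42] open 0.0427 q [ 32.  22.  -9.   0. -58. -36.]
{140: 1, 150: 72, 160: 41, 170: 36, 180: 35, 190: 1, 210: 4, 220: 6, 230: 7, 240: 30, 250: 17, 270: 1, 280: 6, 290: 2}
(0.569, -0.389) plate 264 [ 569.2 -389.2] [10.8 39.5] 54.4 zmax 0.131
(0.569, -0.389) block 992 [ 562.2 -385.7] [48.2 82.9] 60.8 zmax 0.065
pot scene [427.6 -20.4] 50.8 rect [428.6 -20.3] [97.8 98.2] 1020
pot top [427.3 -16.7] 49.9 rect [428.3 -17.5] [97.1 97.3] 853
0.966 -0.0621 -0.0081 -0.0002 0.0009 -0.1601
dist 290.39798490016517 mm rows 6.963980453241371 deg rows 4.024373966327282
```

View pics/scene13.png

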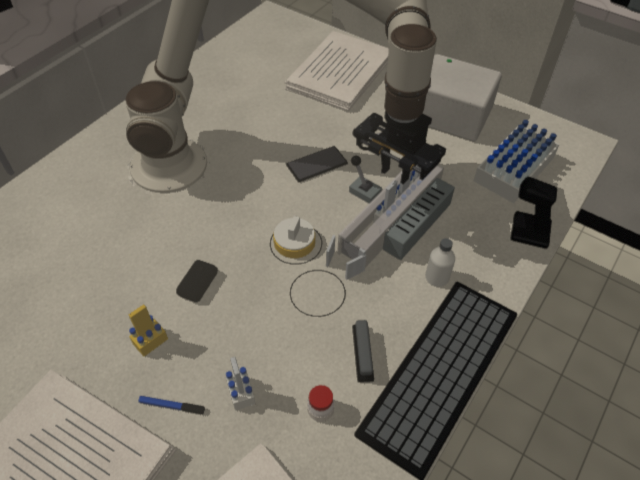

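Call:
{"fn": "carry_out", "kwargs": {"motion": "0.966 -0.062 -0.008 0 0 -0.16; 0.966 -0.062 -0.008 0 0 -0.16; 0.966 -0.062 -0.008 0 0 -0.16; 0.966 -0.062 -0.008 0 0 -0.16; 0.966 -0.062 -0.008 0 0 -0.16; 0.966 -0.062 -0.008 0 0 -0.16; 0.966 -0.062 -0.008 0 0 -0.16; 0.966 -0.062 -0.008 0 0 -0.16; 0.966 -0.062 -0.008 0 0 -0.16", "fingers": 0.6}}

```text
time: 29.1
position: [0.5712, -0.1228, 0.3334]
ee_rot: [[0.418, -0.909, -0.003], [-0.909, -0.418, 0.003], [-0.004, 0.001, -1.0]]
wrist_force: [0.2, 0.4, -0.6]
opening: 0.0523
```

```bash
python3 -c "
from h import *
st();go((.569,-.3893,.33),234.5)"
```

```text
t 29.1 p [ 0.5712 -0.1228  0.3334] yaw -155.32 F [ 0.17  0.38 -0.56] open 0.0523 q [  4.  22. -11.  -0. -57.  21.]
0.8041 0.3774 0.0088 0.0001 0.0013 -0.1656
dist 266.48440018109727 mm rows 6.390513193791301 deg rows 4.164316028932177
```

Call:
{"fn": "carry_out", "kwargs": {"motion": "0.804 0.377 0.009 0 0.001 -0.166; 0.804 0.377 0.009 0 0.001 -0.166; 0.804 0.377 0.009 0 0.001 -0.166; 0.804 0.377 0.009 0 0.001 -0.166; 0.804 0.377 0.009 0 0.001 -0.166; 0.804 0.377 0.009 0 0.001 -0.166; 0.804 0.377 0.009 0 0.001 -0.166; 0.804 0.377 0.009 0 0.001 -0.166; 0.804 0.377 0.009 0 0.001 -0.166"}}

```text
time: 29.85
position: [0.5691, -0.3895, 0.328]
ee_rot: [[0.814, -0.581, -0.003], [-0.581, -0.814, 0.002], [-0.004, 0.0, -1.0]]
wrist_force: [0.3, -0.5, -0.4]
opening: 0.0521
```

```bash
python3 -c "
from h import *
st();go((.569,-.3893,.266),234.5)
d2,p2=shoot('14');X,C=merged(d2,p2)
racks(X,[(.569,-.389)])"
```

```text
t 29.85 p [ 0.5691 -0.3895  0.328 ] yaw -125.53 F [ 0.33 -0.48 -0.38] open 0.0521 q [-21.  31.   5.  -0. -63.  75.]
-0 -0.0005 0.2067 0 0.0011 -0.0002
dist 62.02295019509951 mm rows 1.4873609159496284 deg rows 0.02896717024861357
(0.569, -0.389) plate 241 [ 568.8 -389.1] [10.9 40.2] 53.8 zmax 0.131
(0.569, -0.389) block 950 [ 565.6 -393.5] [53.8 67.3] 55.1 zmax 0.064
```

Call:
{"fn": "carry_out", "kwargs": {"motion": "0 0 0.1 0 0.001 0; 0 0 0.2 0 0.001 0; 0 0 0.206 0 0.001 0; 0 0 0.206 0 0.001 0"}}

```text
time: 30.28
position: [0.5695, -0.3858, 0.2656]
ee_rot: [[0.817, -0.577, -0.004], [-0.577, -0.817, 0.002], [-0.004, 0.001, -1.0]]
wrist_force: [0.2, -0.3, 0.9]
opening: 0.0524
```

Call:
{"fn": "carry_out", "kwargs": {"motion": "0 0 0 0 0 0; 0 0 0 0 0 0; 0 0 0 0 0 0; 0 0 0 0 0 0; 0 0 0 0 0 0; 0 0 0 0 0 0; 0 0 0 0 0 0; 0 0 0 0 0 0; 0 0 0 0 0 0", "fingers": 0}}

```text
time: 31.03
position: [0.5693, -0.3859, 0.2654]
ee_rot: [[0.817, -0.577, -0.005], [-0.577, -0.817, 0.002], [-0.005, 0.001, -1.0]]
wrist_force: [-1.0, -1.2, 1.1]
opening: 0.0097
```

```bash
python3 -c "
from h import *
st();go((.5535,-.110,.267),176.3,10)"
```

```text
t 31.03 p [ 0.5693 -0.3859  0.2654] yaw -125.24 F [-1.02 -1.21  1.06] open 0.0097 q [-21.  35.   0.   0. -56.  75.]
-0.0574 -0.0721 -0.0003 0.0001 0.0001 0.0325; -0.1148 -0.1441 -0.0007 0.0002 0.0002 0.0649; -0.1722 -0.2162 -0.001 0.0003 0.0003 0.0974; -0.2296 -0.2883 -0.0014 0.0004 0.0005 0.1299; -0.287 -0.3603 -0.0017 0.0006 0.0006 0.1624; -0.3443 -0.4324 -0.0021 0.0007 0.0007 0.1948; -0.4017 -0.5045 -0.0024 0.0008 0.0008 0.2273; -0.4591 -0.5765 -0.0028 0.0009 0.0009 0.2598; -0.5165 -0.6486 -0.0031 0.001 0.001 0.2923; -0.5739 -0.7207 -0.0035 0.0011 0.0012 0.3247
dist 276.3857726934329 mm rows 6.62795617969863 deg rows 8.16419579871333
```

Call:
{"fn": "carry_out", "kwargs": {"motion": "-0.057 -0.072 0 0 0 0.032; -0.115 -0.144 0 0 0 0.065; -0.172 -0.216 0 0 0 0.097; -0.23 -0.288 -0.001 0 0 0.13; -0.287 -0.36 -0.001 0 0 0.162; -0.344 -0.432 -0.002 0 0 0.195; -0.402 -0.504 -0.002 0 0 0.227; -0.459 -0.576 -0.002 0 0 0.26; -0.517 -0.649 -0.002 0 0 0.292; -0.574 -0.721 -0.002 0.001 0.001 0.325"}}

```text
time: 31.87
position: [0.553, -0.1085, 0.2659]
ee_rot: [[-0.071, -0.997, -0.002], [-0.997, 0.071, 0.001], [-0.0, 0.002, -1.0]]
wrist_force: [0.6, 0.9, -3.3]
opening: 0.0098
```

```bash
python3 -c "
from h import *
st();go((.5535,-.110,.267),176.3)
d2,p2=shoot('15');X,C=merged(d2,p2);lane(X)
racks(X,[(.5535,-.112)])"
```

```text
t 31.87 p [ 0.553  -0.1085  0.2659] yaw 175.94 F [ 0.58  0.85 -3.32] open 0.0098 q [  5.  24. -19.  -0. -47.  -9.]
0.0048 -0.0021 -0.0036 0.0006 0.0002 -0.002
dist 1.8851734479124986 mm rows 0.04520799635281771 deg rows 0.052412255606834504
{150: 63, 160: 44, 170: 50, 180: 55, 210: 22, 220: 79, 230: 56, 240: 50, 250: 32, 270: 6, 280: 86, 290: 54, 300: 53, 310: 34, 320: 2}
(0.5535, -0.112) plate 143 [ 556.7 -117.8] [36.1 20.5] 30.1 zmax 0.131
(0.5535, -0.112) block 637 [ 544.7 -111.3] [64.9 61.3] 85.5 zmax 0.065
```

View pics/scene15.png

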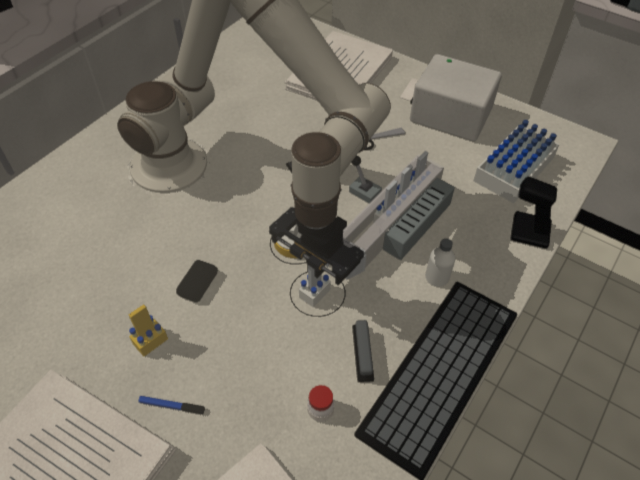

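Call:
{"fn": "carry_out", "kwargs": {"motion": "-0.06 0 0.002 0 0 -0.002; -0.12 0 0.002 0 0 -0.002; -0.18 -0.001 0.002 0 0 -0.002; -0.23 -0.001 0.002 0 0 -0.002; -0.28 -0.001 0.002 0 0 -0.002; -0.32 -0.002 0.002 0 0 -0.002; -0.36 -0.002 0.002 0 0 -0.002; -0.4 -0.002 0.002 0 0 -0.002; -0.45 -0.003 0.002 0 0 -0.002; -0.5 -0.003 0.002 0 0 -0.002"}}

```text
time: 32.8
position: [0.563, 0.0431, 0.2655]
ee_rot: [[-0.057, -0.998, -0.003], [-0.998, 0.057, 0.001], [-0.0, 0.003, -1.0]]
wrist_force: [-0.5, -1.4, -1.3]
opening: 0.0095
```

```bash
python3 -c "
from h import *
st();go((.5683,.113,.267),176.3)"
```

```text
t 32.8 p [0.563  0.0431 0.2655] yaw 176.7 F [-0.52 -1.39 -1.3 ] open 0.0095 q [ 21.  24. -18.  -0. -48. -24.]
-0.2338 -0.0041 -0.005 0.0011 0.0001 0.0022
dist 70.15382680452501 mm rows 1.682345966535372 deg rows 0.06307450258549381
```

Call:
{"fn": "carry_out", "kwargs": {"motion": "-0.05 -0.001 0.001 0 0 0.002; -0.1 -0.002 0.001 0 0 0.002; -0.15 -0.003 0.001 0 0 0.002; -0.2 -0.004 0.001 0 0 0.002; -0.235 -0.004 0.001 0 0 0.002; -0.235 -0.004 0.001 0 0 0.002"}}

```text
time: 33.3
position: [0.5688, 0.116, 0.2653]
ee_rot: [[-0.062, -0.998, -0.001], [-0.998, 0.062, 0.003], [-0.003, 0.001, -1.0]]
wrist_force: [-1.6, 3.3, 3.4]
opening: 0.0097
```

```bash
python3 -c "
from h import *
st()
d2,p2=shoot('16');X,C=merged(d2,p2);lane(X)
cv2.imwrite('pics/s16.png',cv2.resize(p2['scene'][130:400,180:500],None,fx=2.2,fy=2.2))"
```

```text
t 33.3 p [0.5688 0.116  0.2653] yaw 176.47 F [-1.57  3.3   3.36] open 0.0097 q [ 27.  26. -16.  -0. -48. -31.]
{90: 55, 100: 102, 110: 14, 120: 8, 170: 1, 220: 3, 230: 16, 240: 37, 250: 13, 270: 6, 280: 60, 290: 27, 300: 33, 310: 20}
```

View pics/s16.png

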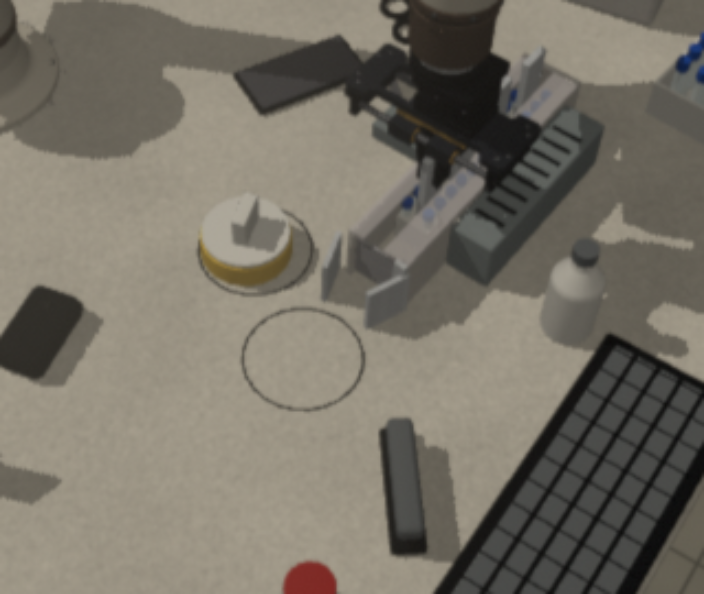

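Call:
{"fn": "carry_out", "kwargs": {"motion": "0 0 0 0 0 0; 0 0 0 0 0 0; 0 0 0 0 0 0; 0 0 0 0 0 0; 0 0 0 0 0 0; 0 0 -0.12 0 0 0; 0 0 -0.22 0 0 0; 0 0 -0.22 0 0 0; 0 0 -0.22 0 0 0; 0 0 -0.22 0 0 0", "fingers": 0.5}}

```text
time: 34.23
position: [0.5684, 0.1142, 0.331]
ee_rot: [[-0.063, -0.998, -0.002], [-0.998, 0.063, 0.003], [-0.003, 0.002, -1.0]]
wrist_force: [-0.6, 0.4, 0.1]
opening: 0.0435
```

```bash
python3 -c "
from h import *
st()
d2,p2=shoot('17');X,C=merged(d2,p2);lane(X)
cv2.imwrite('pics/s17.png',cv2.resize(p2['scene'][130:330,250:490],None,fx=3,fy=3,interpolation=3))
for n in d2: pot(n,p2[n],d2[n],(.427,-.022)); ring(n,p2[n],(.432,-.017))
m=np.hypot(X[:,0]-.427,X[:,1]+.022)<.07
for lo,hi in((.05,.07),(.066,.085)):
    Y=X[m&(X[:,2]>lo)&(X[:,2]<hi)];r=cv2.minAreaRect((Y[:,:2]*1000).astype(np.float32));print('grip',len(Y),np.round(r[0],1),np.round(r[1],1),r[2])
"
```

```text
t 34.23 p [0.5684 0.1142 0.331 ] yaw 176.36 F [-0.63  0.42  0.1 ] open 0.0435 q [ 27.  21. -12.  -0. -57. -31.]
{80: 1, 90: 64, 100: 41, 110: 47, 120: 38, 130: 1, 150: 2, 160: 5, 170: 23, 180: 33, 190: 5, 210: 1, 220: 2, 280: 15, 290: 17, 300: 26, 310: 16, 320: 1}
pot scene [418.2 -58.3] 50.9 rect [419.6 -52.7] [75.6 99.7] 702
ring scene [ 0.4309 -0.0164] 176
pot top [414.6 -59.6] 49.5 rect [419.  -53.9] [80.5 94.7] 661
ring top [ 0.4333 -0.0186] 187
grip 101 [415.5 -63.2] [17.6 46.9] 16.04063606262207
grip 204 [414.9 -61.9] [17.  46.5] 16.2475528717041
```

View pics/s17.png

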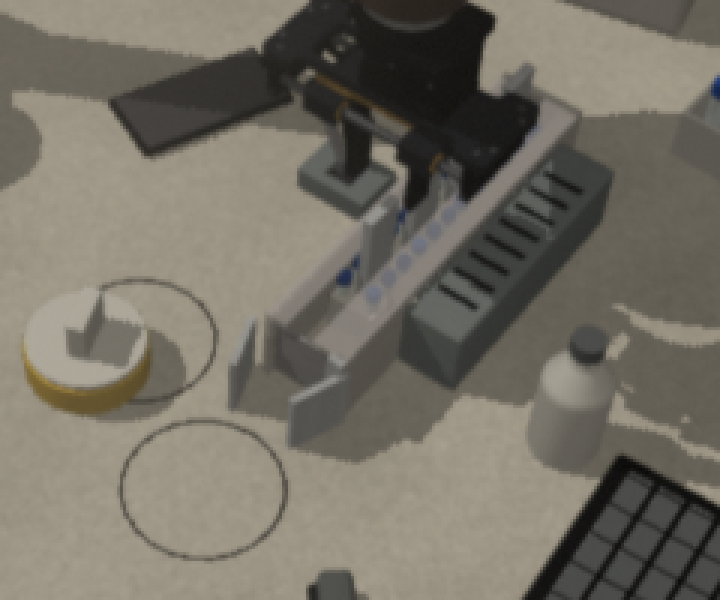

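View pics/top17.png

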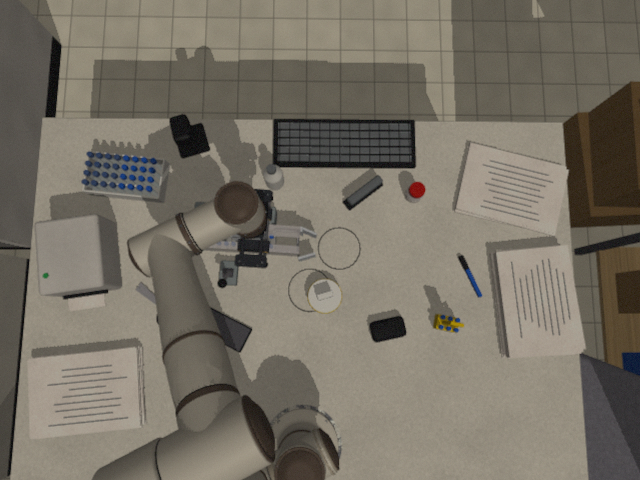

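```bash
python3 -c "
from h import *
go((.4155,-.062,.29),196)"
```

```text
0.6187 0.471 0.134 0.001 0.0008 -0.109
dist 236.6933868900461 mm rows 5.676100405037077 deg rows 2.740818747014077
```

Call:
{"fn": "carry_out", "kwargs": {"motion": "0.62 0.47 0 0 0 -0.109; 0.62 0.47 0 0 0 -0.109; 0.62 0.47 0 0 0 -0.109; 0.62 0.47 0 0 0 -0.109; 0.62 0.47 0.05 0 0 -0.109; 0.62 0.47 0.134 0.001 0.001 -0.109; 0.62 0.47 0.134 0.001 0.001 -0.109; 0.62 0.47 0.134 0.001 0.001 -0.109", "fingers": 0.7}}

```text
time: 35.0
position: [0.4138, -0.0637, 0.288]
ee_rot: [[0.274, -0.962, -0.006], [-0.962, -0.274, -0.002], [0.0, 0.006, -1.0]]
wrist_force: [1.3, 1.2, -0.1]
opening: 0.0607
```

```bash
python3 -c "
from h import *
st();go((.4155,-.062,.2245),196)
d2,p2=shoot('18');X,C=merged(d2,p2);lane(X)
cv2.imwrite('pics/s18.png',cv2.resize(p2['scene'][130:330,250:490],None,fx=3,fy=3,interpolation=3))
cv2.imwrite('pics/t18.png',cv2.resize(p2['top'][190:330,170:370],None,fx=4,fy=4,interpolation=3))
m=np.hypot(X[:,0]-.415,X[:,1]+.06)<.06
Y=X[m&(X[:,2]>.045)&(X[:,2]<.08)];r=cv2.minAreaRect((Y[:,:2]*1000).astype(np.float32));print('grip',len(Y),np.round(r[0],1),np.round(r[1],1),r[2])
"
```

```text
t 35.0 p [ 0.4138 -0.0637  0.288 ] yaw -164.12 F [ 1.27  1.24 -0.13] open 0.0607 q [ 14.  10. -37.   0. -44.   2.]
-0.0038 -0.0084 0.2118 0.0019 -0.0001 -0.0007
dist 63.59440319838314 mm rows 1.525045640248996 deg rows 0.051188493881858525
{90: 78, 100: 52, 110: 66, 120: 56, 130: 2, 150: 49, 160: 67, 170: 53, 180: 59, 190: 17, 210: 22, 220: 80, 230: 60, 240: 50, 250: 32, 270: 4, 280: 87, 290: 51, 300: 54, 310: 39}
grip 195 [415.6 -62. ] [17.6 47.2] 14.867262840270996
```

View pics/s18.png

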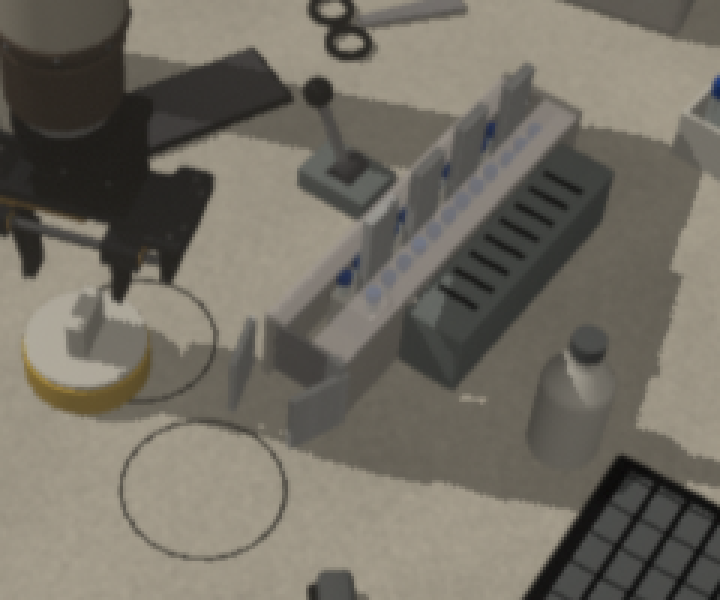

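View pics/t18.png

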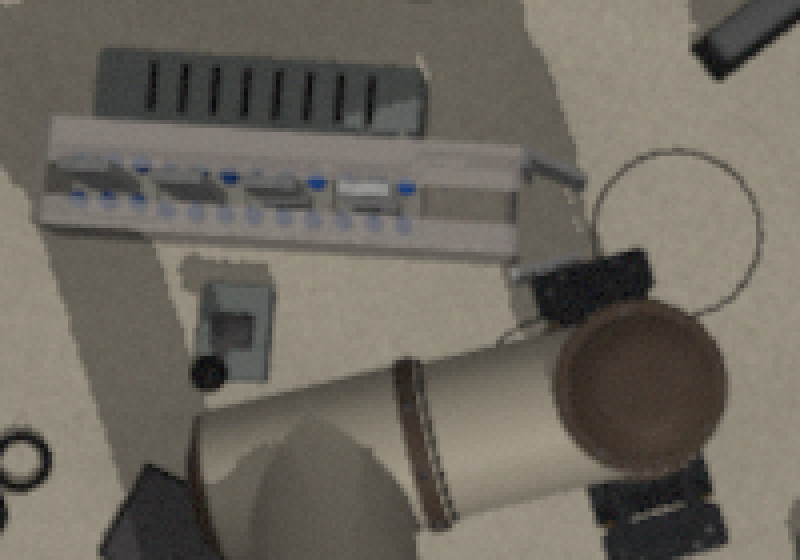

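```bash
python3 -c "
from h import *
for t in ('0','18'):
  d,p=load(t);P=cloud('scene',d['scene']).reshape(-1,3)
  Z=P[(P[:,2]>.02)&(P[:,2]<.055)&(abs(P[:,0]-.56)<.022)&(P[:,1]>-.01)&(P[:,1]<.08)]
  print(t,len(Z),np.polyfit(Z[:,0],Z[:,1],1) if len(Z)>5 else 0,Z.min(0),Z.max(0))
"
```

```text
0 182 [-0.88090047  0.51415954] [0.53813424 0.01068261 0.02042078] [0.58115326 0.07866747 0.05466008]
18 180 [-0.8862273   0.51873685] [0.53816689 0.01030594 0.02025309] [0.58178607 0.07887542 0.05419186]
```

Call:
{"fn": "carry_out", "kwargs": {"motion": "-0.004 -0.008 0.1 0.001 0 0; -0.004 -0.008 0.2 0.001 0 0; -0.004 -0.008 0.21 0.001 0 0; -0.004 -0.008 0.21 0.001 0 0"}}

```text
time: 35.43
position: [0.419, -0.06, 0.2261]
ee_rot: [[0.277, -0.961, -0.0], [-0.961, -0.277, -0.001], [0.001, 0.0, -1.0]]
wrist_force: [0.2, -0.4, 0.3]
opening: 0.0607
```

Call:
{"fn": "carry_out", "kwargs": {"motion": "0 0 0 0 0 0; 0 0 0 0 0 0; 0 0 0 0 0 0; 0 0 0 0 0 0; 0 0 0 0 0 0; 0 0 0 0 0 0; 0 0 0 0 0 0; 0 0 0 0 0 0; 0 0 0 0 0 0; 0 0 0 0 0 0", "fingers": 0, "grip_force": 30}}

```text
time: 36.27
position: [0.4176, -0.0604, 0.2258]
ee_rot: [[0.276, -0.961, -0.005], [-0.961, -0.276, -0.002], [0.001, 0.005, -1.0]]
wrist_force: [-5.9, -0.9, 5.7]
opening: 0.0159
```

```bash
python3 -c "
from h import *
st();go((.4160,-.108,.2235),196,5);go((.555,-.1035,.2235),196,10)"
```

```text
t 36.27 p [ 0.4176 -0.0604  0.2258] yaw -163.95 F [-5.86 -0.93  5.74] open 0.0159 q [ 14.  16. -40.   0. -34.   2.]
0.0302 0.0098 0.0016 0.0003 -0 0.0001; 0.0604 0.0195 0.0032 0.0006 -0.0001 0.0001; 0.0905 0.0293 0.0048 0.001 -0.0001 0.0002; 0.1207 0.0391 0.0063 0.0013 -0.0002 0.0002; 0.1509 0.0488 0.0079 0.0016 -0.0002 0.0003
dist 47.640084828294114 mm rows 1.142448077417125 deg rows 0.04102734069294221
0.0265 -0.0401 0.0006 0.0002 -0 0; 0.0529 -0.0801 0.0012 0.0003 -0 0.0001; 0.0794 -0.1202 0.0017 0.0005 -0.0001 0.0001; 0.1058 -0.1602 0.0023 0.0006 -0.0001 0.0001; 0.1323 -0.2003 0.0029 0.0008 -0.0001 0.0001; 0.1587 -0.2403 0.0035 0.001 -0.0001 0.0002; 0.1852 -0.2804 0.004 0.0011 -0.0002 0.0002; 0.2116 -0.3205 0.0046 0.0013 -0.0002 0.0002; 0.2381 -0.3605 0.0052 0.0014 -0.0002 0.0002; 0.2646 -0.4006 0.0058 0.0016 -0.0002 0.0003
dist 144.02726893384852 mm rows 3.453891341339293 deg rows 0.04102734069294221
```

Call:
{"fn": "carry_out", "kwargs": {"motion": "0.03 0.01 0 0 0 0; 0.06 0.02 0 0 0 0; 0.09 0.029 0 0 0 0; 0.121 0.039 0 0 0 0; 0.151 0.049 0 0 0 0; 0.151 0.049 0 0 0 0"}}

```text
time: 36.77
position: [0.416, -0.1097, 0.2258]
ee_rot: [[0.274, -0.962, -0.005], [-0.962, -0.274, -0.003], [0.001, 0.005, -1.0]]
wrist_force: [-0.1, -1.4, -1.9]
opening: 0.0157
```

```bash
python3 -c "
from h import *
st();go((.556,-.1025,.2250),196,10)"
```

```text
t 36.77 p [ 0.416  -0.1097  0.2258] yaw -164.07 F [-0.08 -1.41 -1.9 ] open 0.0157 q [  7.  17. -39.   0. -34.   9.]
0.0105 -0.0455 0.0001 0.0002 -0 -0; 0.021 -0.0911 0.0001 0.0003 -0.0001 -0.0001; 0.0314 -0.1366 0.0002 0.0005 -0.0001 -0.0001; 0.0419 -0.1821 0.0002 0.0006 -0.0002 -0.0002; 0.0524 -0.2277 0.0003 0.0008 -0.0002 -0.0002; 0.0629 -0.2732 0.0003 0.001 -0.0002 -0.0002; 0.0734 -0.3188 0.0004 0.0011 -0.0003 -0.0003; 0.0839 -0.3643 0.0004 0.0013 -0.0003 -0.0003; 0.0943 -0.4098 0.0005 0.0014 -0.0004 -0.0004; 0.1048 -0.4554 0.0005 0.0016 -0.0004 -0.0004
dist 140.18411420046868 mm rows 3.361729357325388 deg rows 0.042995091228252
```

Call:
{"fn": "carry_out", "kwargs": {"motion": "0.01 -0.046 0.002 0 0 0; 0.021 -0.091 0.003 0 0 0; 0.031 -0.137 0.003 0 0 0; 0.042 -0.182 0.003 0 0 0; 0.052 -0.228 0.003 0 0 0; 0.063 -0.273 0.003 0 0 0; 0.073 -0.319 0.003 0 0 0; 0.084 -0.364 0.003 0 0 0; 0.094 -0.41 0.003 0 0 0; 0.105 -0.455 0.003 0 0 0"}}

```text
time: 37.6
position: [0.5536, -0.1037, 0.2253]
ee_rot: [[0.274, -0.962, -0.015], [-0.962, -0.274, -0.004], [0.0, 0.015, -1.0]]
wrist_force: [-10.7, -0.9, 13.9]
opening: 0.0156
```

```bash
python3 -c "
from h import *
st();d2,p2=shoot('19')
for n in d2: pot(n,p2[n],d2[n],(.555,-.105)); ring(n,p2[n],(.555,-.104))
cv2.imwrite('pics/s19.png',cv2.resize(p2['scene'][230:350,250:400],None,fx=4,fy=4,interpolation=3))
"
```

```text
t 37.6 p [ 0.5536 -0.1037  0.2253] yaw -164.12 F [-10.67  -0.87  13.85] open 0.0156 q [  6.  27. -21.   0. -43.  10.]
pot scene [ 552.9 -106.1] 50.1 rect [ 552.7 -109.2] [98.2 93.7] 952
ring scene [ 0.5545 -0.1025] 263
pot top [543.1 -99.2] 47.0 rect [528.8 -92.9] [93.4 41.5] 185
ring top [ 0.5552 -0.1047] 95
```

View pics/s19.png

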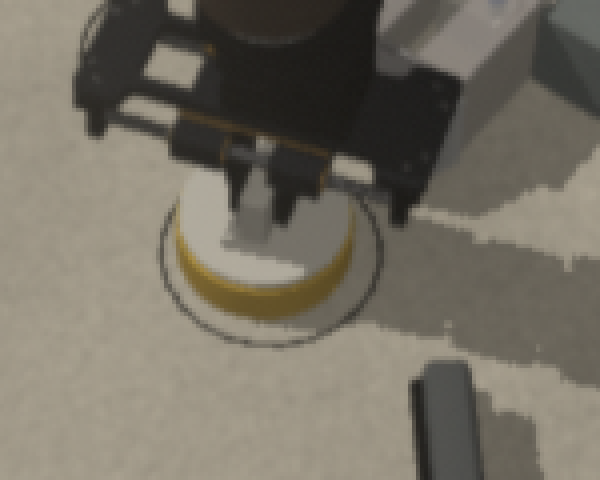

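Call:
{"fn": "carry_out", "kwargs": {"motion": "0.004 -0.014 -0.002 0 0 0; 0.004 -0.014 -0.002 0 0 0; 0.004 -0.014 -0.002 0 0 0"}}

```text
time: 37.95
position: [0.5616, -0.1036, 0.2255]
ee_rot: [[0.275, -0.962, -0.004], [-0.962, -0.275, -0.004], [0.003, 0.005, -1.0]]
wrist_force: [1.5, -1.3, -3.9]
opening: 0.0158
```

Call:
{"fn": "carry_out", "kwargs": {"motion": "0 0 0 0 0 0; 0 0 0 0 0 0; 0 0 0 0 0 0; 0 0 0 0 0 0; 0 0 0 0 0 0; 0 0 0 0 0 0; 0 0 -0.1 0 0 0; 0 0 -0.2 0 0 0; 0 0 -0.33 0 0 0; 0 0 -0.33 0 0 0", "fingers": 0.7}}

```text
time: 38.78
position: [0.5642, -0.1033, 0.3327]
ee_rot: [[0.277, -0.961, 0.011], [-0.961, -0.277, -0.006], [0.009, -0.009, -1.0]]
wrist_force: [1.2, 0.7, 1.3]
opening: 0.0603
```

```bash
python3 -c "
from h import *
st();go((.36,.11,.33),196)
d2,p2=shoot('20')
for n in d2: pot(n,p2[n],d2[n],(.555,-.105)); ring(n,p2[n],(.555,-.104))
# lever ball
p=p2['top']
for n in d2:
  P=cloud(n,d2[n]);b=p2[n].max(2)
  m=(P[...,2]>.06)&(P[...,2]<.115)&(P[...,0]>.36)&(P[...,0]<.52)&(P[...,1]>.14)&(P[...,1]<.28)&(b<60)
  Y=P[m]; print(n,len(Y),Y.mean(0).round(4) if len(Y) else 0, Y.min(0) if len(Y) else 0,Y.max(0) if len(Y) else 0)
"
```

```text
t 38.78 p [ 0.5642 -0.1033  0.3327] yaw -163.94 F [1.16 0.67 1.29] open 0.0603 q [  6.  20. -13.   0. -56.  10.]
-0.8716 0.4575 -0.0029 -0.003 -0.0027 0.0003
dist 295.3206979644684 mm rows 7.082031126246244 deg rows 0.10212274197780495
pot scene [ 562. -106.] 50.9 rect [ 560.9 -106. ] [97.  99.1] 1208
ring scene [ 0.5545 -0.1024] 241
pot top [ 558.4 -100. ] 47.4 rect [548.1 -95.8] [90.  72.1] 253
ring top [ 0.5557 -0.1054] 147
scene 68 [0.4484 0.2129 0.1009] [0.43860477 0.20379194 0.08910262] [0.45665199 0.22414054 0.1101553 ]
top 69 [0.4468 0.2164 0.0999] [0.43491092 0.20587054 0.06475388] [0.46464472 0.22630025 0.10857594]
```

Call:
{"fn": "carry_out", "kwargs": {"motion": "-0.872 0.458 0 -0.003 -0.003 0; -0.872 0.458 0 -0.003 -0.003 0; -0.872 0.458 0 -0.003 -0.003 0; -0.872 0.458 0 -0.003 -0.003 0; -0.872 0.458 0 -0.003 -0.003 0; -0.872 0.458 0 -0.003 -0.003 0; -0.872 0.458 0 -0.003 -0.003 0; -0.872 0.458 0 -0.003 -0.003 0; -0.872 0.458 0 -0.003 -0.003 0", "fingers": 0}}

```text
time: 39.63
position: [0.3565, 0.1119, 0.3251]
ee_rot: [[0.28, -0.96, -0.012], [-0.96, -0.28, 0.002], [-0.005, 0.011, -1.0]]
wrist_force: [0.8, -0.3, -0.3]
opening: 0.0086
```

```bash
python3 -c "
from h import *
st();go((.39,.218,.33),176.3);go((.39,.218,.262),176.3)
d2,p2=shoot('21')
for n in d2: pot(n,p2[n],d2[n],(.557,-.105)); ring(n,p2[n],(.555,-.104))
cv2.imwrite('pics/t21.png',cv2.resize(p2['top'][180:330,170:420],None,fx=3,fy=3,interpolation=3))
"
```

```text
t 39.63 p [0.3565 0.1119 0.3251] yaw -163.73 F [ 0.78 -0.27 -0.35] open 0.0086 q [ 43.   2. -39.  -1. -50. -26.]
-0.3084 -0.206 -0.0171 0.0038 0.0011 0.1109
dist 111.37904490081831 mm rows 2.6709603093721417 deg rows 2.789989299243272
-0.3072 -0.2085 0.2096 0.0038 0.0011 0.1109
dist 127.8932969437848 mm rows 3.066985538220259 deg rows 2.789989299243272
pot scene [ 561.3 -107.5] 51.5 rect [ 562.3 -107. ] [98.7 98.5] 1216
ring scene [ 0.5544 -0.1024] 233
pot top [ 560.5 -102.7] 50.2 rect [ 559.7 -102.1] [95.6 96.8] 813
ring top [ 0.5571 -0.1044] 275
```

View pics/t21.png

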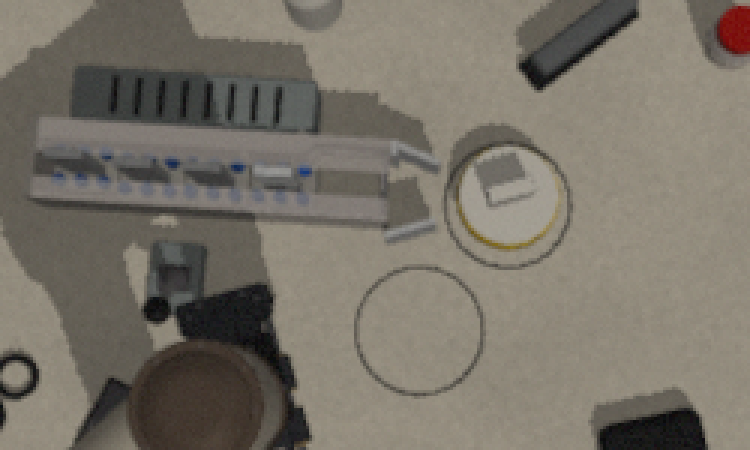

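Call:
{"fn": "carry_out", "kwargs": {"motion": "-0.308 -0.206 0 0.004 0.001 0.111; -0.308 -0.206 0 0.004 0.001 0.111; -0.308 -0.206 0 0.004 0.001 0.111; -0.308 -0.206 0 0.004 0.001 0.111; -0.308 -0.207 0.1 0.004 0.001 0.111; -0.308 -0.208 0.2 0.004 0.001 0.111; -0.308 -0.208 0.21 0.004 0.001 0.111; -0.308 -0.208 0.21 0.004 0.001 0.111"}}

```text
time: 40.4
position: [0.3926, 0.2152, 0.2602]
ee_rot: [[-0.072, -0.997, -0.003], [-0.997, 0.073, -0.005], [0.005, 0.003, -1.0]]
wrist_force: [0.6, 0.4, 1.0]
opening: 0.0005
```

```bash
python3 -c "
from h import *
st();go((.4906,.212,.262),176.3,10)"
```

```text
t 40.4 p [0.3926 0.2152 0.2602] yaw 175.84 F [0.6  0.41 1.03] open 0.0005 q [ 50.  15. -35.   0. -41. -54.]
-0.0013 -0.0326 -0.0007 0.0001 -0.0002 -0.0003; -0.0026 -0.0653 -0.0014 0.0002 -0.0003 -0.0005; -0.0039 -0.0979 -0.0021 0.0003 -0.0005 -0.0008; -0.0052 -0.1306 -0.0028 0.0003 -0.0006 -0.001; -0.0065 -0.1632 -0.0035 0.0004 -0.0008 -0.0013; -0.0077 -0.1959 -0.0042 0.0005 -0.0009 -0.0015; -0.009 -0.2285 -0.0049 0.0006 -0.0011 -0.0018; -0.0103 -0.2612 -0.0056 0.0007 -0.0012 -0.002; -0.0116 -0.2938 -0.0063 0.0008 -0.0014 -0.0023; -0.0129 -0.3265 -0.007 0.0009 -0.0015 -0.0025
dist 98.03573271103036 mm rows 2.350976803621831 deg rows 0.07771515650114262
```

Call:
{"fn": "carry_out", "kwargs": {"motion": "-0.001 -0.033 0 0 0 0; -0.003 -0.065 0 0 0 0; -0.004 -0.098 0 0 0 0; -0.005 -0.131 -0.002 0 0 0; -0.007 -0.163 -0.003 0 0 0; -0.008 -0.196 -0.004 0 0 0; -0.009 -0.229 -0.005 0 0 0; -0.01 -0.261 -0.006 0 0 0; -0.012 -0.294 -0.006 0 0 0; -0.013 -0.325 -0.006 0 0 0"}}

```text
time: 41.23
position: [0.491, 0.2119, 0.2614]
ee_rot: [[-0.073, -0.997, -0.004], [-0.997, 0.073, -0.005], [0.005, 0.003, -1.0]]
wrist_force: [-1.4, 1.4, -0.3]
opening: 0.0004
```

```bash
python3 -c "
from h import *
st();d2,p2=shoot('22')
cv2.imwrite('pics/s22.png',cv2.resize(p2['scene'][100:330,250:490],None,fx=3,fy=2.6,interpolation=3))"
```

```text
t 41.23 p [0.491  0.2119 0.2614] yaw 175.83 F [-1.35  1.36 -0.31] open 0.0004 q [ 41.  22. -23.   0. -45. -45.]
```

View pics/s22.png

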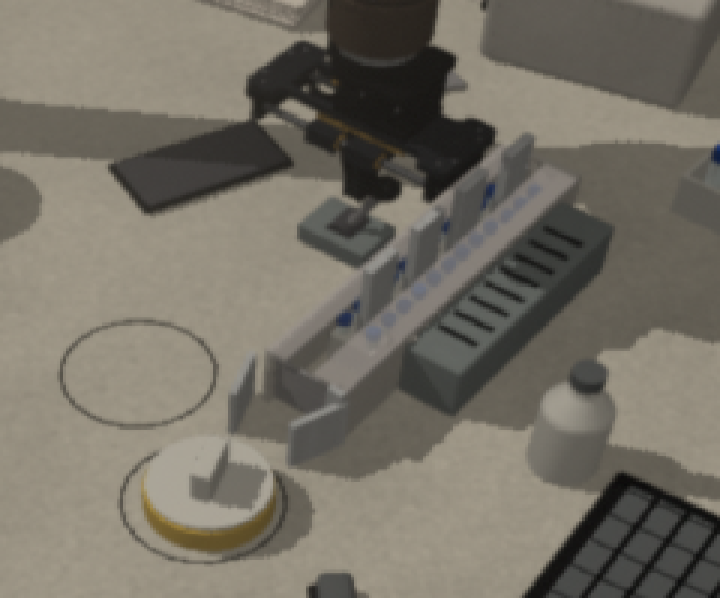

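Call:
{"fn": "carry_out", "kwargs": {"motion": "0 -0.006 0 0 0 0; 0 -0.014 0 0 0 0; 0 -0.014 0 0 0 0"}}

```text
time: 41.58
position: [0.4959, 0.2119, 0.2613]
ee_rot: [[-0.073, -0.997, -0.002], [-0.997, 0.073, -0.005], [0.005, 0.002, -1.0]]
wrist_force: [-0.1, 0.1, 0.4]
opening: 0.0001
```

Call:
{"fn": "carry_out", "kwargs": {"motion": "0 0.05 0 0 0 0; 0 0.12 -0.02 0 0 0; 0 0.25 -0.1 0 0 0; 0 0.3 -0.3 0 0 0; 0 0.3 -0.4 0 0 0; 0 0.3 -0.4 0 0 0; 0 0.3 -0.4 0 0 0; 0 0.3 -0.4 0 0 0"}}

```text
time: 42.25
position: [0.4059, 0.2189, 0.3822]
ee_rot: [[-0.073, -0.997, -0.001], [-0.997, 0.073, -0.002], [0.002, 0.001, -1.0]]
wrist_force: [-0.5, -0.3, -0.9]
opening: 0.0003
```

```bash
python3 -c "
from h import *
st();d2,p2=shoot('23');X,C=merged(d2,p2);lane(X)
for n in d2: pot(n,p2[n],d2[n],(.557,-.105)); ring(n,p2[n],(.555,-.104))
for n in d2:
  P=cloud(n,d2[n]);b=p2[n].max(2)
  m=(P[...,2]>.075)&(P[...,2]<.115)&(P[...,0]>.36)&(P[...,0]<.54)&(P[...,1]>.17)&(P[...,1]<.25)&(b<60)
  Y=P[m]; print(n,len(Y),Y.mean(0).round(4) if len(Y) else 0)
P=cloud('scene',d2['scene']).reshape(-1,3)
Z=P[(P[:,2]>.02)&(P[:,2]<.055)&(abs(P[:,0]-.56)<.022)&(P[:,1]>-.01)&(P[:,1]<.08)]
print('door',len(Z),np.polyfit(Z[:,0],Z[:,1],1),Z.min(0),Z.max(0))
cv2.imwrite('pics/s23.png',cv2.resize(p2['scene'][100:330,250:490],None,fx=3,fy=2.6,interpolation=3))"
```

```text
t 42.25 p [0.4059 0.2189 0.3822] yaw 175.83 F [-0.5  -0.29 -0.92] open 0.0003 q [ 49.   7. -24.   0. -60. -53.]
{90: 77, 100: 56, 110: 57, 120: 58, 130: 2, 150: 43, 160: 73, 170: 53, 180: 60, 190: 17, 210: 18, 220: 82, 230: 60, 240: 53, 250: 32, 270: 2, 280: 91, 290: 51, 300: 53, 310: 36, 320: 2}
pot scene [ 561.3 -105.7] 51.0 rect [ 561.6 -106.1] [97.5 98. ] 1222
ring scene [ 0.5544 -0.1024] 235
pot top [ 560.5 -103.1] 49.9 rect [ 559.3 -102.5] [96.4 96.3] 802
ring top [ 0.557  -0.1044] 274
scene 75 [0.5197 0.2089 0.1   ]
top 40 [0.5192 0.2089 0.1006]
door 182 [-0.88743798  0.518647  ] [0.53803635 0.01006217 0.02006856] [0.58186408 0.07967714 0.05476076]
```

View pics/s23.png

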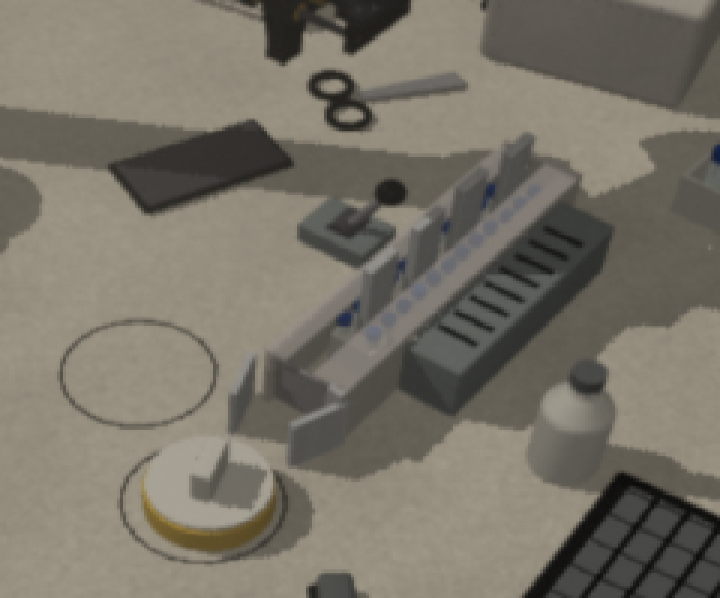

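```bash
python3 -c "
from bench import *
print(hand_in())"
```

```text
the job is handed in; nothing more can be done
None
```

I completed the whole sequence and handed the job in at about 42 s. `hand_in` gives no verdict, so the result rests on my last camera checks.

**What I did:** I slid the pot to the side ring and pushed the four white racks through the sprung door one after another, leaving the yellow look-alike alone. Then I slid the pot back to the door ring and pushed the lever over.

**Last checks before handing in:**

| Item | Reading |
|---|---|
| Racks | Upright, about 100, 163, 224 and 288 mm behind the opening |
| Door | Same depth readings as the shut door at the start |
| Pot | About 5 mm from the door ring's centre (limit 15 mm); the two cameras differ by 2–3 mm |
| Lever | Ball moved about 72 of its 76 mm, so roughly 0.95 rad |
| Robot | Arm raised, touching nothing |

**What went wrong on the way:**
- **First rack:** the grip slackened during the first push and the door pushed the rack back to the mouth. I gripped it again and pushed it in.
- **Second rack:** it slipped about 25 mm in the grip, so I gripped it again inside the chamber and pushed it deeper.
- **Pot:** it was knocked about 4 cm off the side ring during the last rack's insertion, after it had been released there. I measured it again before gripping it.
- **Pot return:** my last small correction overshot slightly, which is why it sits about 5 mm off centre.

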